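# Hang the steel bin back on the desk's slat rail

### The arm

A 6-joint arm with a two-finger parallel gripper is mounted at the origin on the work surface; the furniture and walls round the work are solid. World frame = base frame: x ahead of the robot, y to its left, z up, the work surface at z = 0. Lengths are in m, angles in rad, forces in N, time in s.
With the tool pointing down it reaches from about 0.275 to 0.875 m from the base axis. Payload 12.5 kg.
Tool frame: the origin (TCP) lies at the very end of the fingers, on their centre line; the grasp point (between the pads) lies bot.grasp_offset behind it (bot.grasp_offset is the distance from the TCP to the grasp point, in m); y points along the fingers, x is the direction in which the jaws open and shut, and the axes are right-handed (so a half turn about y gives the same grasp; the last joint's range is limited). The gripper opens to 85 mm and grips with 20 to 120 N. Pads are 22 mm wide; open, the fingers measure 114 mm over their backs; the gripper's body (76 mm by 85 mm) begins 54 mm behind the grasp point. The pads swing forward as they close: fully open they stand 13 mm farther back than shut.
Start: joints at [-1.227, 0.351, 1.652, -0, 1.139, -0.085], TCP at [0.229, -0.5, 0.231] pointing down, gripper open.
Joint ranges: [-2.75, 2.75], [-0.79, 2.1], [0.01, 2.65], [-1.57, 4.71], [0.07, 3.14], [-2.87, 2.87]. Speed limits (rad/s): [2.22, 2.22, 2.79, 3.14, 3.14, 3.14].

### API

Orientations are given as a unit quaternion [x, y, z, w].
In Python, from cell import bot gives the robot as it stands.
- The arm moves only by the tool step_arm, never from a script. Its argument "steps" is a list of rows, each a list of 5 numbers: the shift along the world's x, y, z in units of 50 mm (1.0 is 50 mm), then the turn about the world's z in units of 8 degrees (1.0 is 8 degrees), then the gripper command: -1 is fully open, 1 is shut, values between are in proportion. In form: [[tx, ty, tz, twist, claw], ...]. A call has 1 to 8 rows; each row shifts and turns the commanded pose from where the row before left it; what a row does not reach is not made up. A row lasts 1/8 s, in which the tool goes at most 62.5 mm and 10.7 degrees, less where a joint would pass 70% of its speed; a pose out of reach is approached as far as the arm can. A call is refused whole if a number of a shift passes 1 or a number of a turn 1, either way. A call with a gripper value outside its range is refused whole. The fingers move at their own pace and stop on an object; "squeeze" is the grip in N (left out, the last holds). Time passes only in rows, so rows that do not move let the fingers close. It gives the time, the measured TCP pose, the force and the opening at its end, in the units of the state.
- bot.observe(): the state, without advancing time (a new reading comes with each control period).
- bot.camera(name): name is "scene" or "top" or "wrist"; returns a dict with "img" (420x560x3 uint8, blue, green, red), "z_map" (420x560 float32, m along the optical axis (not along the pixel's ray), 0 where there is no reading), "fovy" (degrees; the focal length in pixels is half the picture's height over the tangent of half this angle, whatever the lens; pixels are square), "cx", "cy" (the principal point, pixels), "k1" (the pictures are not rectified: a ray, as slopes to the right and down, at radius r is drawn at 1 + k1 r^2 times it, then the intrinsics apply), "rvec" (rotation vector, rad) and "tvec" (3), from world to camera coordinates, as OpenCV has them. Camera axes: x right, y down, z forward; pixel columns grow to the right and rows downward; lengths in m; the calibration is good to about 2 mm. A picture is of the moment at which its call begins.
- bot.sign_off(): hands the job in, once; it reports no verdict.
The state is a dict: "t": time; "qpos": joint angles; "joint_velocities": joint speeds; "joint_efforts": joint torques, N m; "tcp_pos": TCP position; "orientation": TCP orientation; "force": force on the tool from outside, world axes, zero at the start; "ft_torque": the same for the moment, N m; "grip_width": finger opening in m.
Only numpy, scipy, OpenCV 4.12 (cv2) and the standard library are available. Lean on these libraries where they do the work, as an engineer would, in place of code of your own. Each camera call takes 0.05 s, during which the arm holds its last target.

### The job

Hang the loose steel bin on the slat rail, in the middle of the gap between the hung bin and the hung tray and in the same groove as they are: tip its front up so that the tongue behind it goes into the groove, swing it down, and press it home past the spring keeper until it sits flush against the rail and upright like its neighbours. Then let go of it; leave the other things on the desk where they are.

Things in the scene. Friction and masses are not known exactly. Their poses are not given: they have to be found in the camera images.
- bin_mid (a point): The loose open bin of dark sheet steel, 90 deep (x) x 58 wide (y), walls 3 thick: sides and front 50 high, back 62; paper card on its front (-x) face, hanger on its back (+x). About 0.16 kg. Point on its centre line, 31 above the underside; +x from card to back, +z up. Front and back faces at x = -45, +45, sides at y = +-29. It starts standing on the desk, back roughly to the rail.
- bin_neck (a point): On the bin: where the hanger's neck leaves the back face, at the neck's underside (45 behind and 49 above bin_mid; bin axes). The neck, 40 wide in y and 3 thick, runs 10 straight back from here; at its end the tongue stands up.
- bin_tongue (a point): On the bin: middle of the top edge of the tongue, 53.5 behind and 69 above bin_mid (bin axes). The tongue is 40 wide, 3 thick (52 to 55 behind bin_mid) and reaches 20 above the neck's underside. Too high to enter the 14 mm mouth straight: tilt the bin front-up at least 30 degrees (40 is easy, with 4 mm play), push the tongue in along its own length, then swing the bin down.
- bin_toe (a point): On the bin: axis of the round bead, 8 diameter and 40 wide, that ends the toe tab under the hanger: 56 behind and 20 below bin_mid (bin axes), 11 out from the back face. Hung flush, it lies in the middle groove behind the keeper roller.
- slat_rail: Fixed wooden panel, 376 wide, 246 high, facing the robot. Origin on the desk under the middle of its front face (plane x = 0); +x into the panel, +y left, +z up. Its steel foot, 14 high, sticks out 50. Three level grooves, floors at z = 38, 114, 190; mouths 14 high; the lip above each is 5 thick, and behind it the groove is undercut: 22 deep from the front face, 30 high from its floor.
- gap (a point): On the rail's front face (slat_rail axes) at the floor of the top groove, z = 190, half-way between a hung bin of the same make at y = +122 (pen and pencil in it) and a hung low tray at y = -122, both 58 wide, 90 deep, fixed. The neck's underside at the bin's back (bin_neck) belongs here; the hung bin's underside is then 110 above the desk.
- keeper_mid (a point): Middle of the keeper at rest: a free-turning steel roller, 6 diameter, 126 long, lying across the mouth of the middle groove below the gap, its axis 5 behind the front face, 125.5 above the desk (slat_rail axes). Swung down freely, the bin stops with its toe bead on this roller, still 8 to 9 degrees front-up; its weight does not carry it past.
- keeper (a joint): How far the keeper roller is lifted (m): 0 at rest, at most 0.006; spring preload about 8 N, 1 N/mm. Pressing down on the middle of the bin's front rim with about 6 N (a level push on its front face may jam by friction) lifts it about 2.5 mm: the bead passes under and the roller drops behind it and holds the bin flush.
- mug: White mug, 84 diameter, 91 high, on a coaster at the left; origin at the centre of its underside. Leave it.
- clock: Round desk clock on a wooden foot, 80 wide, 87 high, left of the rail; origin at the centre of its underside. Leave it.
- stapler: Black stapler, 153 long, 44 high, at the left front; origin at the centre of its underside. Leave it.
- notebook: Black notebook, 148 x 110 x 16, near the robot; origin at the centre of its underside. Leave it.
- pen: Black fountain pen, 132 long, 13 thick, lying on the notebook; origin at the middle of its underside. Leave it.
- clip: Black binder clip, 32 x 31 x 43 high, on the desk right of the middle; origin at the centre of its underside. Leave it.
There are look-alikes about, which are no part of the job. Leave any green look-alike of the part that bears bin_mid alone.

How it is judged:
At the end, for the whole second after the job is handed in: The bin hangs at rest in the top groove: tongue top 206.5-214 mm above the desk, 5.5-14 mm behind the rail's front face; bin middle within 20 mm of the gap's middle; upright within 0.06 rad, square to the rail within 0.07 rad; keeper lifted less than 2 mm (x of bin_tongue in the frame of slat_rail between 0.0055 and 0.014 m and z of bin_tongue in the frame of slat_rail between 0.2065 and 0.214 m and y of bin_mid in the frame of slat_rail between -0.02 and 0.02 m and angle between the z axis of bin_mid and the z axis of slat_rail, either way round below 0.06 rad and angle between the x axis of bin_mid and the x axis of slat_rail, either way round below 0.07 rad and value of joint keeper below 0.002 m and linear speed of bin below 0.02 m/s); the robot touches nothing.
It fails at once if a thing left standing on the desk is pushed more than 30 mm (distance of any of mug, clock, stapler, notebook, pen, clip from where it was at the start of the episode above 0.03 m).
It also fails if it takes over 48 s, if anything falls off the work surface, if the arm or the gripper's body presses on something with over 40 N, if the wrist force passes 120 N, or if a joint passes its speed limit or range.

## Working session

There is one attempt and no reset: what is moved stays moved. The work goes in short steps, Python scripts to look and compute and a tool call to move; the robot and the scene stay as the last step left them, time stands still between calls to the robot, and variables do not carry over. Pictures are saved under pics/ and viewed, and the job is handed in when it is done.

Besides the shell and the picture viewer there is one more tool, called as name(argument=value, ...) on one line, values as JSON. step_arm: Moves the arm, as the interface text tells. Its arguments: {"type":"object","properties":{"steps":{"type":"array","items":{"type":"array","items":{"type":"number"}}},"squeeze":{"type":"number"}},"required":["steps"]}

```bash
ls -la; mkdir -p pics
cat > h.py <<'E'
import numpy as np, cv2
from cell import bot
def K(c):
    f=c['img'].shape[0]/2/np.tan(np.radians(c['fovy'])/2)
    return np.array([[f,0,c['cx']],[0,f,c['cy']],[0,0,1.]])
def RT(c):
    R,_=cv2.Rodrigues(np.array(c['rvec'],float)); return R,np.array(c['tvec'],float).reshape(3)
def slopes(c,uv):
    uv=np.atleast_2d(np.array(uv,float))
    d=np.array([c['k1'],0,0,0,0.])
    return cv2.undistortPoints(uv.reshape(-1,1,2),K(c),d,None,None).reshape(-1,2)
def ray(c,uv):
    s=slopes(c,uv); R,t=RT(c)
    return -R.T@t,(np.c_[s,np.ones(len(s))]@R)
def onplane(c,uv,z=0,ax=2):
    o,d=ray(c,uv); k=(z-o[ax])/d[:,ax]; return o+d*k[:,None]
def depthpts(c,uv):
    uv=np.atleast_2d(uv).astype(int); z=c['z_map'][uv[:,1],uv[:,0]]
    s=slopes(c,uv); R,t=RT(c); return (np.c_[s*z[:,None],z]-t)@R
def cloud(c):
    h,w=c['z_map'].shape; u,v=np.meshgrid(np.arange(w),np.arange(h))
    P=depthpts(c,np.c_[u.ravel(),v.ravel()]).reshape(h,w,3); P[c['z_map']<=0]=np.nan; return P
def proj(c,p):
    p=np.atleast_2d(np.array(p,float)); return cv2.projectPoints(p.reshape(-1,1,3),np.array(c['rvec'],float),np.array(c['tvec'],float),K(c),np.array([c['k1'],0,0,0,0.]))[0].reshape(-1,2)
def snap(name,tag):
    c=bot.camera(name); cv2.imwrite(f'pics/{tag}.png',c['img']); return c
E
python3 - <<'E'
from h import *
for n in('scene','top','wrist'):
    c=snap(n,n+'0'); R,t=RT(c); print(n,c['fovy'],c['cx'],c['cy'],c['k1'],(-R.T@t).round(3),R[2].round(3))
    np.savez('c0_'+n,**{k:np.array(v) for k,v in c.items()})
print(bot.observe(),bot.grasp_offset)
E
```

```text
total 12
drwxr-xr-x  3 agent agent 4096 Dec  6 13:38 .
drwxr-xr-x 23 root  root  4096 Dec  6 13:38 ..
drwxr-xr-x  2 agent agent 4096 Dec  6 13:38 pics
scene 51.57520003082591 286.2598127425379 195.78464138086866 -0.11289498146112237 [-0.287 -0.319  0.95 ] [ 0.647  0.346 -0.679]
top 53.50565493699991 279.14017931339794 208.3010292572979 -0.07097044250438074 [0.319 0.089 1.014] [ 0.188  0.019 -0.982]
wrist 58.84138651663344 277.751218038168 210.98615562803673 -0.01742947240233949 [ 0.294 -0.47   0.373] [-0.258 -0.117 -0.959]
{'t': 0.15, 'qpos': array([-1.22658732e+00,  3.51119248e-01,  1.65225531e+00,  2.18791282e-05,
        1.13908366e+00, -8.45924705e-02]), 'joint_velocities': array([ 0.00016328, -0.00150136, -0.00343394, -0.00169097,  0.00109311,
        0.00013099]), 'joint_efforts': array([ 1.53438050e-03, -5.06244779e+01, -2.91498899e+01, -7.67095315e-06,
        3.39893966e-03, -9.30926120e-06]), 'tcp_pos': array([ 0.22862979, -0.49996331,  0.23088665]), 'orientation': array([-0.59473906,  0.38241206, -0.38193546,  0.59512332]), 'force': array([0.16046441, 0.6510718 , 0.17513556]), 'ft_torque': array([-0.03453929, -0.02653983,  0.0113406 ]), 'grip_width': 0.08526359937173164} 0.0187
```

View pics/scene0.png

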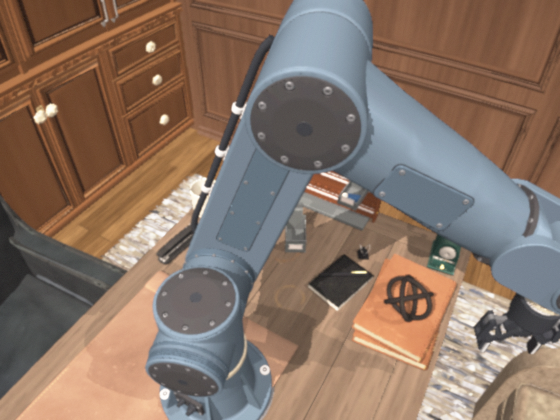

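View pics/top0.png

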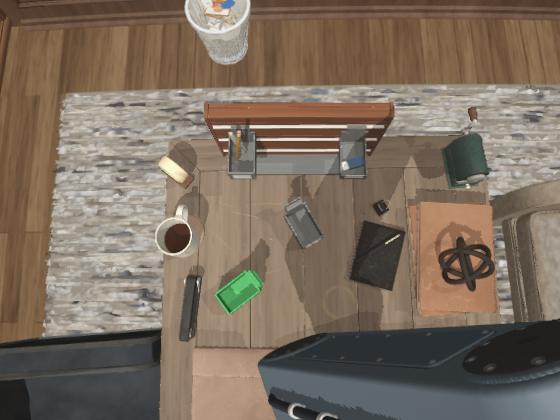

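View pics/wrist0.png

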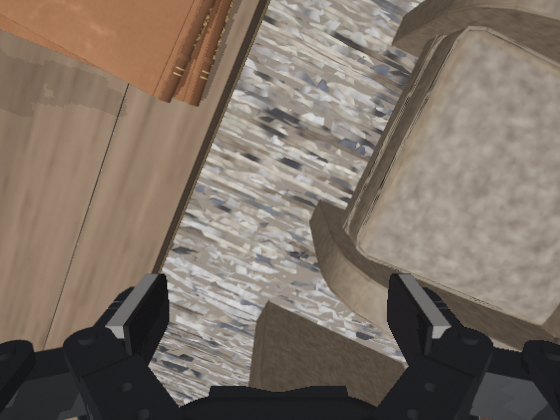

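The top view shows the rail at about (300,130) with the hung bin at (242,155) and the tray at (352,157). Candidates for the loose bin are:
- grey steel at (303,223), loose on the desk
- green look-alike at (239,291)
- hung bin at (242,155), fixed
- hung tray at (352,157), fixed

By the description it is the grey one at (303,223). I'll check it in a close crop and measure it.

Run:
```python
from h import *
c=dict(np.load('c0_top.npz'))
im=c['img']; cv2.imwrite('pics/crop1.png',cv2.resize(im[180:260,260:350],None,fx=7,fy=7,interpolation=cv2.INTER_CUBIC))
cv2.imwrite('pics/crop2.png',cv2.resize(im[95:185,195:400],None,fx=3.8,fy=3.8,interpolation=cv2.INTER_CUBIC))
P=cloud(c)
# rail: points with z>0.24
def show(m,n):
    q=P[m]; print(n,len(q),np.nanpercentile(q,[2,50,98],axis=0).round(4).tolist())
z=P[...,2]
v,u=np.mgrid[:420,:560]
show((z>0.236)&(z<0.26)&(u>190)&(u<410)&(v<140),'railtop')
b=(u>275)&(u<330)&(v>190)&(v<255)
for lo,hi in((.01,.03),(.03,.045),(.045,.055),(.055,.066),(.066,.09)): show(b&(z>lo)&(z<hi),(lo,hi))
m=(z>0.236)&(z<0.26)&(u>190)&(u<410)&(v<140)
q=P[m]; 
y=q[:,1]; 
# front edge of top
for yy in np.arange(y.min(),y.max(),.04):
    s=q[(y>yy)&(y<yy+.01)]; print(round(yy,3),s[:,0].min().round(4),s[:,0].max().round(4),np.median(s[:,2]).round(4))
```

```text
railtop 3215 [[0.6469, -0.1174, 0.2377], [0.6628, 0.0668, 0.246], [0.6814, 0.2442, 0.2492]]
(0.01, 0.03) 100 [[0.4147, 0.0101, 0.0101], [0.4826, 0.0568, 0.0194], [0.5115, 0.0946, 0.0291]]
(0.03, 0.045) 86 [[0.4134, 0.0123, 0.031], [0.4693, 0.0465, 0.0364], [0.511, 0.093, 0.0445]]
(0.045, 0.055) 163 [[0.4143, 0.007, 0.0458], [0.4513, 0.0423, 0.0499], [0.5116, 0.094, 0.0538]]
(0.055, 0.066) 29 [[0.4585, 0.0431, 0.0553], [0.4998, 0.0709, 0.0605], [0.5159, 0.0954, 0.0647]]
(0.066, 0.09) 105 [[0.4934, 0.0554, 0.0672], [0.505, 0.0735, 0.0825], [0.5164, 0.0896, 0.0882]]
-0.125 0.6445 0.6774 0.247
-0.085 0.6472 0.6762 0.2458
-0.045 0.6469 0.6765 0.246
-0.005 0.6477 0.6799 0.2457
0.035 0.6485 0.6803 0.2461
0.075 0.6484 0.6812 0.2463
0.115 0.6492 0.6827 0.2462
0.155 0.6504 0.6836 0.2458
0.195 0.613 0.6818 0.246
0.235 0.6512 0.6839 0.2462
```

View pics/crop1.png

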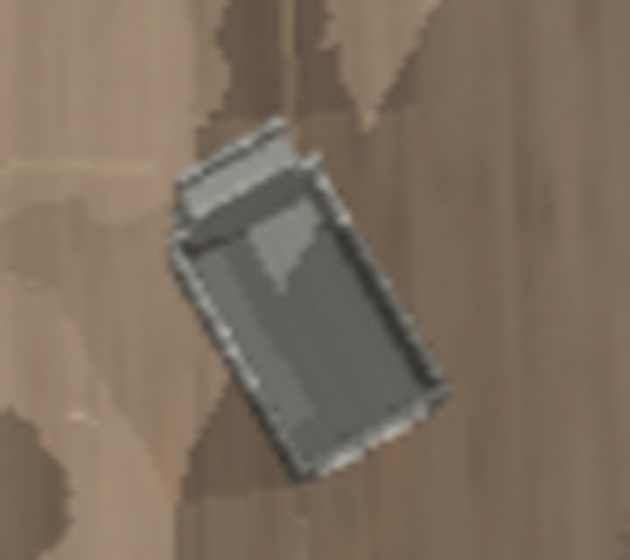

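View pics/crop2.png

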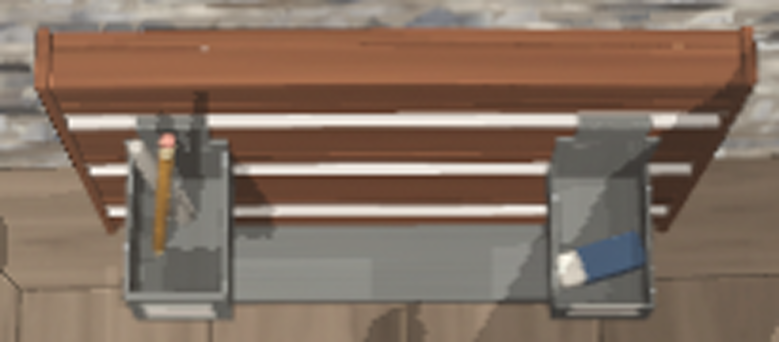

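Run:
```python
from h import *
c=dict(np.load('c0_top.npz')); P=cloud(c); z=P[...,2]; v,u=np.mgrid[:420,:560]
reg=(u>200)&(u<400)&(v>100)&(v<185)
for lo,hi in((.21,.235),(.135,.18),(.06,.105)):
    m=reg&(z>lo)&(z<hi)&(P[...,0]>.62)&(P[...,1]>-.08)&(P[...,1]<.2)
    if lo<.2: m&=(P[...,1]>-.0)&(P[...,1]<.13)
    q=P[m]; k=np.polyfit(q[:,1]-.06,q[:,0],1); r=q[:,0]-np.polyval(k,q[:,1]-.06)
    g=abs(r)<.003; k=np.polyfit(q[g,1]-.06,q[g,0],1); print(lo,hi,len(q),g.sum(),k.round(4),r[g].std().round(4))
# y extents of rail top per row
m=(z>0.24)&(z<0.25)&(u>190)&(u<410)&(v<140)
for r in range(104,128,3):
    s=np.where(m[r])[0]
    if len(s): print(r,s.min(),s.max(),P[r,s.min()].round(4),P[r,s.max()].round(4))
# loose bin in-plane: rim corners from crop1 (offset 260,180, scale7)
px=np.array([[305,478],[447,390],[318,155],[178,240],[178,182],[280,120]])/7.+np.array([260,180])-.5+.07
print('rim z.05',onplane(c,px[:2],.05).round(4)); print('back z.062',onplane(c,px[2:4],.062).round(4)); print('tongue z.1',onplane(c,px[4:],.1).round(4))
# hung bin & tray
def pc(a): return np.array(a)/3.8+np.array([195,95])-.4
print('hb front rim .16',onplane(c,pc([[127,297],[232,297]]),.16).round(4))
print('hb tongue',onplane(c,pc([[138,116],[205,116]]),.207).round(4), 'tray tongue',onplane(c,pc([[579,113],[648,113]]),.207).round(4))
for nm,a in(('hb',[(140,310),(180,310),(220,310)]),('tray',[(555,312),(600,312),(650,312)]),('hbneck',[(150,125)]),('trneck',[(610,125)])):
    print(nm,depthpts(c,pc(a).round().astype(int)).round(4).tolist())
```

```text
0.21 0.235 668 667 [0.014  0.6494] 0.0006
0.135 0.18 453 453 [0.0142 0.6491] 0.0006
0.06 0.105 351 351 [0.0142 0.649 ] 0.0006
104 204 391 [0.681  0.2516 0.2457] [ 0.672  -0.119   0.2486]
107 204 394 [0.674  0.2512 0.2469] [ 0.6659 -0.1247  0.248 ]
110 204 394 [0.6673 0.2509 0.2475] [ 0.66   -0.1245  0.247 ]
113 204 394 [0.6608 0.2507 0.2477] [ 0.6541 -0.1243  0.2459]
116 204 394 [0.654  0.2503 0.2487] [ 0.6471 -0.1234  0.2476]
rim z.05 [[0.4102 0.0537 0.05  ]
 [0.4388 0.0059 0.05  ]]
back z.062 [[0.5166 0.0474 0.062 ]
 [0.4886 0.0944 0.062 ]]
tongue z.1 [[0.5007 0.0939 0.1   ]
 [0.5204 0.0609 0.1   ]]
hb front rim .16 [[0.5621 0.214  0.16  ]
 [0.5609 0.155  0.16  ]]
hb tongue [[0.6506 0.2025 0.207 ]
 [0.6497 0.166  0.207 ]] tray tongue [[ 0.6475 -0.0364  0.207 ]
 [ 0.6469 -0.0738  0.207 ]]
hb [[0.5618, 0.211, 0.1348], [0.559, 0.1859, 0.1431], [0.5602, 0.1647, 0.1371]]
tray [[0.5567, -0.0299, 0.1291], [0.556, -0.0538, 0.1305], [0.5906, -0.1103, -0.0008]]
hbneck [[0.6516, 0.1978, 0.194]]
trneck [[0.6469, -0.0551, 0.1931]]
```

```bash
cat > geo.py <<'E'
import numpy as np
# rail coords mm (x into panel, z up); N=neck point. signed distance to solid (positive = free)
boxes=[(0,60,128,190),(0,60,57,114),(0,5,204,246),(22,60,150,246),(5,60,220,246),(0,5,128,133)] # panel parts
boxes+= [(22,60,100,150),(5,60,144,150)]
def sd(p):
    d=np.full(len(p),1e9)
    for x0,x1,z0,z1 in boxes:
        dx=np.maximum(x0-p[:,0],p[:,0]-x1); dz=np.maximum(z0-p[:,1],p[:,1]-z1)
        o=np.hypot(np.maximum(dx,0),np.maximum(dz,0))+np.minimum(np.maximum(dx,dz),0)
        d=np.minimum(d,o)
    return d
def seg(a,b,n=40): return np.linspace(a,b,n)
H=np.vstack([seg((0,0),(10,0)),seg((10,0),(10,20)),seg((10,20),(7,20)),seg((7,20),(7,3)),seg((7,3),(-3,3)),seg((0,0),(0,-80),120)])
t=np.linspace(0,2*np.pi,40); H=np.vstack([H,np.c_[11+4*np.cos(t),-69+4*np.sin(t)]])
def rot(p,th):
    p=np.atleast_2d(p); c,s=np.cos(np.radians(th)),np.sin(np.radians(th)); return np.c_[p[:,0]*c+p[:,1]*s,-p[:,0]*s+p[:,1]*c]
def clr(nx,nz,th): return sd(rot(H,th)+[nx,nz]).min()
E
python3 - <<'E'
from geo import *
import heapq
for th in (30,35,40,45,50):
    # widest path from outside to inside (captured), translation grid .5mm
    xs=np.arange(-40,8,.5); zs=np.arange(160,205,.5)
    C=np.array([[clr(x,z,th) for z in zs] for x in xs])
    i0=0,np.argmax(C[0]); best=-np.ones_like(C)*99; par={}
    pq=[(-C[i0],i0)]; best[i0]=C[i0]
    while pq:
        c,(i,j)=heapq.heappop(pq); c=-c
        for a,b in((1,0),(-1,0),(0,1),(0,-1),(1,1),(1,-1),(-1,1),(-1,-1)):
            k=(i+a,j+b)
            if 0<=k[0]<len(xs) and 0<=k[1]<len(zs):
                n=min(c,C[k])
                if n>best[k]: best[k]=n; par[k]=(i,j); heapq.heappush(pq,(-n,k))
    # best deepest x with tip inside
    ok=[(best[i,j],xs[i],zs[j]) for i in range(len(xs)) for j in range(len(zs)) if xs[i]>=-4]
    m=max(ok); print(th,m)
    if th in(40,45):
        k=(list(xs).index(m[1]),list(zs).index(m[2])); p=[k]
        while k in par: k=par[k]; p.append(k)
        print([(xs[i],zs[j],round(C[i,j],1)) for i,j in p[::-1]][-60::3])
for th in range(45,-1,-5):
    L=[(clr(x,z,th),x,z) for x in np.arange(-10,8,.5) for z in np.arange(185,206,.5)]
    L=[l for l in L if l[0]>=0.0 and l[1]>-8]
    print(th,[ (min(l[1] for l in L),max(l[1] for l in L),min(l[2] for l in L),max(l[2] for l in L)) ] if L else None, max(L) if L else None)
E
```

```text
30 (np.float64(-0.19871557630592562), np.float64(3.5), np.float64(200.0))
35 (np.float64(0.28853783805541555), np.float64(2.0), np.float64(199.5))
40 (np.float64(0.9159423012539597), np.float64(0.5), np.float64(198.5))
[(np.float64(-28.5), np.float64(188.0), np.float64(10.5)), (np.float64(-27.0), np.float64(188.0), np.float64(9.4)), (np.float64(-25.5), np.float64(188.5), np.float64(8.3)), (np.float64(-24.0), np.float64(188.5), np.float64(7.3)), (np.float64(-22.5), np.float64(188.5), np.float64(6.3)), (np.float64(-21.0), np.float64(188.5), np.float64(5.1)), (np.float64(-19.5), np.float64(189.0), np.float64(4.3)), (np.float64(-18.0), np.float64(189.5), np.float64(3.5)), (np.float64(-16.5), np.float64(190.5), np.float64(2.7)), (np.float64(-15.0), np.float64(191.0), np.float64(2.1)), (np.float64(-13.5), np.float64(191.5), np.float64(1.3)), (np.float64(-12.0), np.float64(193.0), np.float64(1.1)), (np.float64(-10.5), np.float64(194.5), np.float64(1.0)), (np.float64(-9.5), np.float64(196.0), np.float64(1.1)), (np.float64(-8.0), np.float64(197.5), np.float64(1.1)), (np.float64(-6.5), np.floa
[... 2307 characters left out ...]
.float64(3.5), np.float64(193.5), np.float64(201.5))] (np.float64(3.450910822426768), np.float64(-1.0), np.float64(197.5))
15 [(np.float64(-5.0), np.float64(2.5), np.float64(193.0), np.float64(201.5))] (np.float64(2.8870003408670417), np.float64(-1.0), np.float64(197.5))
10 [(np.float64(-4.0), np.float64(0.5), np.float64(192.0), np.float64(199.0))] (np.float64(1.4392087793976474), np.float64(-2.5), np.float64(193.5))
5 [(np.float64(-3.0), np.float64(0.0), np.float64(191.0), np.float64(193.5))] (np.float64(1.200562577403531), np.float64(-1.0), np.float64(192.5))
0 [(np.float64(-2.0), np.float64(0.0), np.float64(190.0), np.float64(193.0))] (np.float64(1.0), np.float64(-1.0), np.float64(192.0))
```

Run:
```python
from h import *
from scipy.spatial.transform import Rotation as Ro
o=bot.observe(); M=Ro.from_quat(o['orientation']).as_matrix(); print(M.round(3)); print('jaw az',np.degrees(np.arctan2(M[1,0],M[0,0])))
c=dict(np.load('c0_wrist.npz')); R,t=RT(c); cam=-R.T@t; print('cam in tool',(M.T@(cam-o['tcp_pos'])).round(4))
```

```text
[[ 0.416 -0.     0.909]
 [-0.909  0.001  0.416]
 [-0.001 -1.     0.   ]]
jaw az -65.43200770678614
cam in tool [ 0.0002 -0.1425  0.0722]
```

step_arm(steps=[[0.373,0.909,0,0.05,-1],[0.373,0.909,0,0.05,-1],[0.373,0.909,0,0.05,-1],[0.373,0.909,0,0.05,-1],[0.373,0.909,0,0.05,-1],[0.373,0.909,0,0.05,-1],[0.373,0.909,0,0.05,-1],[0.373,0.909,0,0.07,-1]], squeeze=25)

```text
t: 1.15
tcp_pos: [0.3782, -0.135, 0.2313]
orientation: [-0.606, 0.364, -0.365, 0.606]
force: [1.4, -0.4, 0.4]
grip_width: 0.0856
```

step_arm(steps=[[0.373,0.909,0,0,-1],[0.373,0.909,0,0,-1],[0.373,0.909,0,0,-1],[0.373,0.909,0,0,-1],[0,0,-0.4,0,-1],[0,0,-0.4,0,-1],[0,0,0,0,-1]])

```text
t: 2.02
tcp_pos: [0.4517, 0.0453, 0.1903]
orientation: [0.606, -0.365, 0.364, -0.605]
force: [-0.2, -0.1, -0.1]
grip_width: 0.0852
```

Run:
```python
from h import *
from scipy.spatial.transform import Rotation as Ro
o=bot.observe(); M=Ro.from_quat(o['orientation']).as_matrix(); print(o['t'],o['tcp_pos'],np.degrees(np.arctan2(M[1,0],M[0,0])),o['qpos'].round(3))
c=snap('wrist','wrist1'); np.savez('c1_wrist',**{k:np.array(v) for k,v in c.items()})
```

```text
2.025 [0.45167937 0.04530932 0.19025049] -62.06013780913657 [-0.003  0.231  1.931 -0.     0.982  1.081]
```

View pics/wrist1.png

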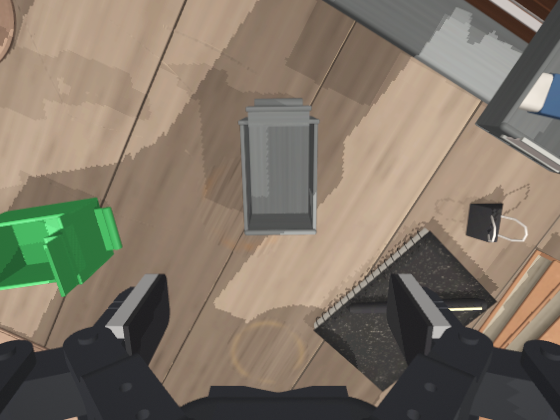

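The wrist view shows the grey bin square to the jaws: front rim at (245..315,234), back rim at (241..317,121), hanger at the top (280,103). I'll refine its pose from these corners.

Run:
```python
from h import *
c=dict(np.load('c1_wrist.npz')); im=c['img']
cv2.imwrite('pics/crop3.png',cv2.resize(im[85:250,225:335],None,fx=4,fy=3.6,interpolation=cv2.INTER_CUBIC))
f=onplane(c,[[245,234],[316,234]],.05); b=onplane(c,[[241,121.5],[317.5,121.5]],.062)
print(f.round(4),b.round(4)); 
m=(f.mean(0)+b.mean(0))/2; d=b.mean(0)-f.mean(0); print(m,np.linalg.norm(d[:2]),np.degrees(np.arctan2(d[1],d[0])),np.linalg.norm(f[0]-f[1]),np.linalg.norm(b[0]-b[1]))
P=cloud(c)
for uv in [(280,234),(243,180),(316,180),(280,103)]: print(uv,P[uv[1],uv[0]].round(4))
```

```text
[[0.4117 0.0539 0.05  ]
 [0.4386 0.0033 0.05  ]] [[0.4907 0.0953 0.062 ]
 [0.516  0.0474 0.062 ]]
[0.46423261 0.04999889 0.056     ] 0.08916321665562868 28.664819944368496 0.05732258527417652 0.054210946440400566
(280, 234) [0.4251 0.0291 0.0505]
(243, 180) [0.4508 0.0751 0.0502]
(316, 180) [0.4772 0.0252 0.05  ]
(280, 103) [0.5145 0.0765 0.017 ]
```

View pics/crop3.png

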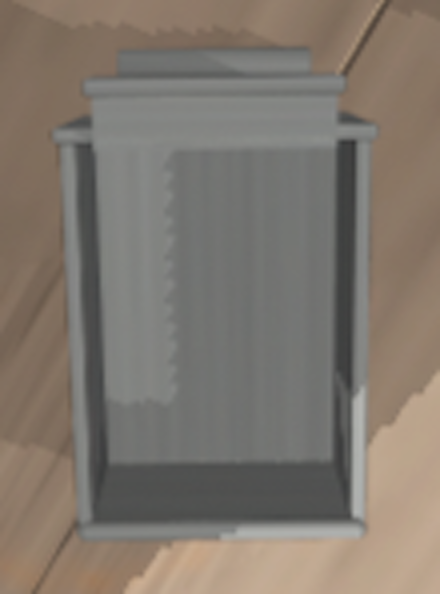

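step_arm(steps=[[0.034,-0.018,-0.7,0,-1],[0,0,-0.7,0,-1],[0,0,-0.7,0,-1],[0,0,-0.7,0,-1],[0,0,-0.5,0,-1],[0,0,-0.25,0,-1],[0,0,0,0,-1]])

```text
t: 2.95
tcp_pos: [0.4545, 0.0442, 0.014]
orientation: [0.606, -0.365, 0.365, -0.606]
force: [-0.5, -0.1, 1.1]
grip_width: 0.0854
```

step_arm(steps=[[0,0,0,0,1],[0,0,0,0,1],[0,0,0,0,1],[0,0,0,0,1],[0,0,0,0,1],[0,0,0,0,1]], squeeze=25)

```text
t: 3.7
tcp_pos: [0.4549, 0.0443, 0.0148]
orientation: [-0.606, 0.364, -0.365, 0.606]
force: [-1.0, 0.0, 5.8]
grip_width: 0.0578
```

Run:
```python
from h import *
o=bot.observe(); print(o['t'],o['tcp_pos'],o['force'],o['grip_width'])
c=snap('wrist','wrist2'); np.savez('c2_wrist',**{k:np.array(v) for k,v in c.items()})
```

```text
3.7 [0.4548727  0.04432345 0.01483161] [-1.04355566  0.02117055  5.75640262] 0.0577716676969831
```

View pics/wrist2.png

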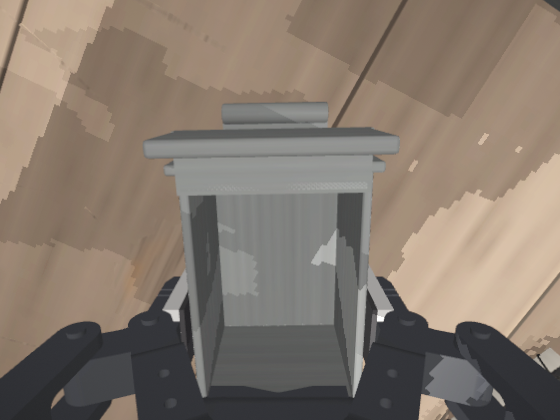

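step_arm(steps=[[0,0,0.2,0,1],[0,0,0.6,0,1],[0,0,0.7,0,1],[0,0,0.7,-0.9,1],[0,0,0.7,-0.9,1],[0,0.2,0.7,-0.9,1],[0,0.2,0.62,-0.89,1],[0,0,0,0,1]])

```text
t: 4.75
tcp_pos: [0.4549, 0.0647, 0.2273]
orientation: [0.495, -0.502, 0.504, -0.498]
force: [0.3, -0.1, -2.4]
grip_width: 0.0578
```

Run:
```python
from h import *
from scipy.spatial.transform import Rotation as Ro
o=bot.observe(); M=Ro.from_quat(o['orientation']).as_matrix(); print(o['t'],o['tcp_pos'],np.degrees(np.arctan2(M[1,0],M[0,0])),o['force'],o['grip_width'])
c=snap('wrist','wrist3'); c2=snap('top','top3'); c3=snap('scene','scene3')
cv2.imwrite('pics/all3.png',np.hstack([cv2.resize(x['img'][60:],None,fx=.7,fy=.7) for x in(c,c2)]))
cv2.imwrite('pics/t3.png',cv2.resize(c2['img'][95:255,190:410],None,fx=3.5,fy=3.5))
```

```text
4.75 [0.45490991 0.06473437 0.22725579] -90.76042126603915 [ 0.29053723 -0.09230469 -2.36737298] 0.05777977498232608
```

View pics/all3.png

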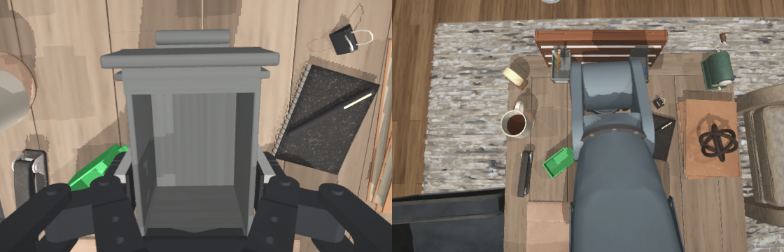

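View pics/scene3.png

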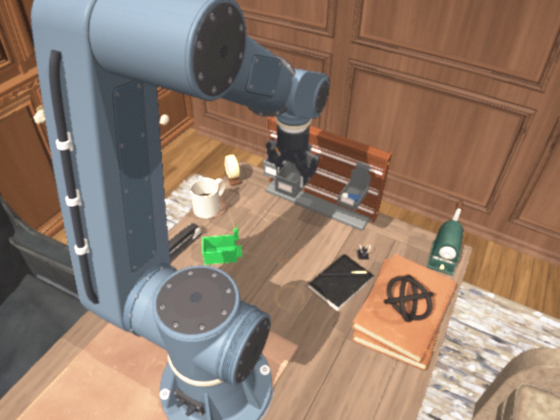

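```bash
cat >> h.py <<'E'
from scipy.spatial.transform import Rotation as Ro
FX,FY,YAW=0.6493,0.064,-0.014
def rail(p):  # world m -> rail mm
    p=np.atleast_2d(p)-[FX,FY,0]; c,s=np.cos(YAW),np.sin(YAW)
    return np.c_[c*p[:,0]+s*p[:,1],-s*p[:,0]+c*p[:,1],p[:,2]]*1000
def binpose(tag):
    o=bot.observe(); c=snap('wrist',tag); P=cloud(c); t=o['tcp_pos']
    np.savez('last_wrist',**{k:np.array(v) for k,v in c.items()})
    M=Ro.from_quat(o['orientation']).as_matrix(); Q=(P-t)@M*1000  # tool mm: x jaw, y down, z to rail side
    # fwd = +z tool (rail side), up=-y
    print('t',o['t'],'tcp',t.round(4),'rail',rail(t).round(1),'az',np.degrees(np.arctan2(M[1,0],M[0,0])).round(2),'F',o['force'].round(1),'w',o['grip_width'].round(4))
    return c,Q
E
python3 - <<'E'
from h import *
c,Q=binpose('wrist4')
X=Q[...,2];Z=-Q[...,1]  # fwd, up
# central columns
for u in (255,275,300):
    col=[(v,X[v,u].round(1),Z[v,u].round(1)) for v in range(95,300,3) if np.isfinite(X[v,u]) and abs(Z[v,u])<150]
    print(u,col)
# lateral extents of tongue plate row 145
r=[(u,Q[145,u,0].round(1),X[145,u].round(1),Z[145,u].round(1)) for u in range(140,410,12)]; print(r)
E
```

```text
Traceback (most recent call last):
  File "h.py", line 37, in binpose
    print('t',o['t'],'tcp',t.round(4),'rail',rail(t).round(1),'az',np.degrees(np.arctan2(M[1,0],M[0,0])).round(2),'F',o['force'].round(1),'w',o['grip_width'].round(4))
                                                                                                                                              ^^^^^^^^^^^^^^^^^^^^^
AttributeError: 'float' object has no attribute 'round'
```

```bash
sed -i "s/o\['grip_width'\].round(4)/round(o['grip_width'],4)/" h.py
python3 - <<'E'
from h import *
c,Q=binpose('wrist4')
X=Q[...,2];Z=-Q[...,1]  # fwd, up
for u in (255,300):
    print(u,' '.join(f'{v}:{X[v,u]:.1f},{Z[v,u]:.1f}' for v in range(95,330,4) if np.isfinite(X[v,u])))
print(' '.join(f'{u}:{Q[145,u,0]:.1f},{X[145,u]:.1f},{Z[145,u]:.1f}' for u in range(140,410,12)))
E
```

```text
t 4.95 tcp [0.4535 0.0641 0.2238] rail [[-195.8   -2.7  223.8]] az -90.72 F [ 0.3 -0.4 -1.1] w 0.0574
255 95:77.7,-225.4 99:74.1,-223.5 103:71.6,-3.1 107:70.1,-0.3 111:68.7,-0.4 115:67.3,-0.8 119:65.8,-1.4 123:64.3,-1.8 127:62.7,-2.8 131:66.9,71.8 135:66.9,80.3 139:66.7,85.2 143:66.2,85.9 147:65.5,85.0 151:64.9,85.1 155:64.2,84.7 159:61.2,68.4 163:60.3,68.1 167:59.3,66.8 171:58.7,68.3 175:57.7,67.5 179:56.8,67.1 183:56.1,67.8 187:55.2,67.3 191:54.4,67.4 195:33.6,-12.5 199:31.9,-11.9 203:29.9,-13.0 207:28.3,-12.1 211:26.1,-13.5 215:24.8,-11.9 219:23.0,-11.8 223:21.0,-12.1 227:19.1,-12.3 231:17.1,-12.8 235:15.2,-12.7 239:13.6,-12.1 243:11.6,-12.2 247:10.0,-11.5 251:7.5,-13.0 255:6.3,-11.2 259:4.0,-12.0 263:1.9,-12.4 267:-0.0,-12.2 271:-1.8,-11.8 275:-3.9,-11.9 279:-6.0,-12.0 283:-7.8,-11.6 287:-10.1,-12.2 291:-12.4,-12.6 295:-13.6,-11.1 299:-16.2,-11.9 303:-18.5,-12.4 307:-20.3,-11.7 311:-22.8,-12.4 315:-24.0,-10.9 319:-26.6,-11.6 323:-29.0,-11.9 327:-30.5,-10.9
300 95:77.7,-224.3 99:74.1,-223.0 103:71.6,-3.5 107:70.2,0.7 111:68.7,-0.2 115:67.3,-0.1 119:65.8,-0.4 123:64.3,-1.6 127:62.7
[... 486 characters left out ...]
.9,-12.4 267:0.3,-11.5 271:-2.5,-13.2 275:-3.2,-10.5 279:-6.1,-12.2 283:-7.9,-11.9 287:-9.6,-11.2 291:-12.3,-12.3 295:-14.2,-12.0 299:-15.7,-11.1 303:-18.7,-12.7 307:-20.6,-12.2 311:-22.5,-11.9 315:-25.0,-12.4 319:-26.5,-11.4 323:-29.3,-12.3 327:-29.7,-9.6
140:-134.4,31.2,-223.8 152:-19.2,65.8,84.5 164:-17.3,65.8,84.8 176:-15.6,65.7,84.1 188:-13.4,65.8,85.3 200:-11.7,65.8,84.6 212:-9.5,66.0,86.6 224:-7.9,65.9,85.4 236:-6.1,65.8,84.9 248:-4.2,65.9,85.9 260:-2.5,65.8,84.6 272:-0.6,65.6,83.4 284:1.2,65.8,84.9 296:3.1,65.7,84.0 308:4.9,65.9,85.7 320:6.8,65.8,85.1 332:8.6,65.8,84.9 344:10.5,65.8,84.9 356:12.1,65.9,85.8 368:14.1,65.8,85.2 380:16.1,65.7,84.5 392:18.1,65.7,84.2 404:123.8,31.1,-224.2
```

Run:
```python
from geo import *
for h in (22,25,28):
    toe=np.array([68.1,-3.8-h]); L=[]
    for th in range(0,56,5):
        g=np.array([-4,220])-rot(toe,th)[0]; L.append((g-[0,h]).round(1).tolist())
    print(h,L)
```

```text
22 [[-72.1, 223.8], [-69.6, 229.6], [-66.6, 235.2], [-63.1, 240.5], [-59.2, 245.5], [-54.8, 250.2], [-50.1, 254.4], [-45.0, 258.2], [-39.6, 261.5], [-33.9, 264.4], [-28.0, 266.8], [-21.9, 268.6]]
25 [[-72.1, 223.8], [-69.3, 229.6], [-66.1, 235.2], [-62.3, 240.4], [-58.1, 245.4], [-53.5, 249.9], [-48.6, 254.0], [-43.3, 257.7], [-37.7, 260.8], [-31.8, 263.5], [-25.7, 265.7], [-19.5, 267.3]]
28 [[-72.1, 223.8], [-69.1, 229.6], [-65.5, 235.1], [-61.5, 240.3], [-57.1, 245.2], [-52.3, 249.6], [-47.1, 253.6], [-41.5, 257.1], [-35.7, 260.1], [-29.7, 262.6], [-23.4, 264.6], [-17.0, 266.0]]
```

step_arm(steps=[[0.45,0,0,0,1],[0.5,0,0,0,1],[0.5,0,0,0,1],[0.5,0,0,0,1],[0.3,0,0,0,1],[0,0,0,0,1]])

```text
t: 5.75
tcp_pos: [0.5667, 0.064, 0.2235]
orientation: [-0.497, 0.504, -0.503, 0.496]
force: [0.1, 0.1, -2.2]
grip_width: 0.0575
```

step_arm(steps=[[0.16,0,0,0,1],[0.06,0,0,0,1],[0.056,0,0.116,0,1],[0.064,0,0.112,0,1],[0.076,0,0.104,0,1],[0,0,0,0,1]])

```text
t: 6.5
tcp_pos: [0.5875, 0.0644, 0.2419]
orientation: [0.497, -0.503, 0.503, -0.497]
force: [-4.4, 0.1, 0.2]
grip_width: 0.0576
```

Run:
```python
from h import *
c,Q=binpose('wrist5')
X=Q[...,2];Z=-Q[...,1]
for u in (255,300):
    print(u,' '.join(f'{v}:{X[v,u]:.1f},{Z[v,u]:.1f}' for v in range(5,330,8) if np.isfinite(X[v,u])))
```

```text
t 6.5 tcp [0.5875 0.0644 0.2419] rail [[-61.8  -0.5 241.9]] az -90.79 F [-4.4  0.1  0.2] w 0.0576
255 5:326.0,-992.9 13:305.2,-988.9 21:285.5,-991.2 29:265.5,-992.8 37:93.3,4.2 45:90.7,4.7 53:88.3,3.7 61:85.6,4.4 69:83.1,3.6 77:76.6,68.2 85:75.2,68.4 93:73.8,66.1 101:72.3,58.2 109:70.5,51.4 117:68.6,51.9 125:66.8,52.6 133:65.0,53.6 141:63.1,52.8 149:61.3,53.2 157:57.3,39.2 165:50.2,9.9 173:41.0,-23.7 181:37.3,-23.6 189:33.8,-22.6 197:30.3,-21.5 205:26.9,-20.2 213:23.5,-19.1 221:19.9,-18.4 229:16.1,-18.3 237:12.7,-16.8 245:8.9,-16.6 253:5.4,-15.5 261:2.0,-14.4 269:-1.9,-13.9 277:-5.3,-12.6 285:-8.8,-11.6 293:-12.3,-10.5 301:-15.6,-9.0 309:-19.8,-9.2 317:-23.7,-8.7 325:-27.2,-7.5
300 5:325.1,-988.8 13:305.6,-990.8 21:285.2,-989.6 29:265.1,-990.7 37:93.5,2.9 45:90.9,3.3 53:88.2,4.2 61:85.7,4.0 69:83.2,2.3 77:76.6,68.4 85:75.2,68.0 93:73.8,65.1 101:72.3,59.0 109:70.5,51.5 117:68.6,52.0 125:66.8,52.2 133:65.0,53.4 141:63.3,55.0 149:61.2,53.0 157:57.2,38.5 165:50.4,10.9 173:41.0,-23.6 181:37.7,-21.8 189:34.2,-21.0 197:30.5,-20.8 205:27.1,-19.5 213:23.6,-18.6 221:19.7,-18.9 229:16.5,-17.2 237:12.9,-16.4 245:9.6,-14.8 253:5.6,-15.1 261:1.6,-15.1 269:-2.0,-14.2 277:-4.9,-12.0 285:-8.7,-11.5 293:-12.5,-11.0 301:-16.1,-9.9 309:-20.5,-10.3 317:-23.3,-8.1 325:-27.0,-7.3
```

View pics/wrist5.png

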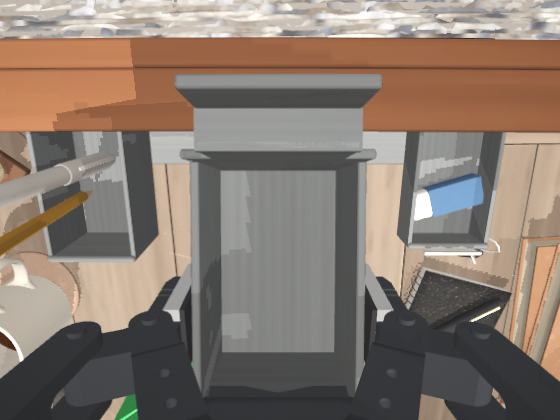

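The bin pivots in the pads as planned: its floor is about 14° front-up and the toe is on the rail face. I'll continue the arc.

step_arm(steps=[[0.084,0,0.1,0,1],[0.092,0,0.09,0,1],[0.098,0,0.082,0,1],[0.106,0,0.074,0,1],[0.112,0,0.062,0,1],[0.118,0,0.054,0,1],[0.122,0,0.044,0,1],[0,0,0,0,1]])

```text
t: 7.55
tcp_pos: [0.6241, 0.0641, 0.2675]
orientation: [0.497, -0.503, 0.504, -0.496]
force: [-6.5, -1.4, 3.7]
grip_width: 0.0578
```

Run:
```python
from h import *
c,Q=binpose('wrist6')
X=Q[...,2];Z=-Q[...,1]
for u in (255,300):
    print(u,' '.join(f'{v}:{X[v,u]:.1f},{Z[v,u]:.1f}' for v in range(5,390,8) if np.isfinite(X[v,u])))
```

```text
t 7.55 tcp [0.6241 0.0641 0.2675] rail [[-25.2  -0.3 267.5]] az -90.79 F [-6.5 -1.4  3.7] w 0.0578
255 5:332.6,-1021.7 13:311.0,-1016.6 21:290.8,-1018.5 29:268.6,-1011.0 37:248.1,-1013.5 45:227.7,-1019.6 53:205.3,-1011.1 61:183.5,-1009.7 69:81.8,20.3 77:79.5,19.5 85:77.2,17.1 93:74.8,15.0 101:72.3,11.8 109:69.6,9.3 117:67.0,11.9 125:64.5,14.2 133:62.0,16.3 141:59.2,14.7 149:55.9,10.0 157:52.7,7.4 165:49.4,4.9 173:45.9,2.5 181:41.6,-3.2 189:37.8,-5.7 197:32.8,-12.1 205:28.4,-15.1 213:23.2,-20.0 221:17.9,-24.5 229:12.0,-30.2 237:5.3,-36.9 245:2.0,-34.1 253:-1.7,-32.5 261:-4.9,-29.6 269:-7.3,-25.4 277:-10.3,-22.8 285:-13.9,-21.3 293:-16.6,-18.3 301:-18.2,-13.6 309:-20.7,-10.6 317:-24.1,-9.3 325:-25.8,-5.4 333:-29.1,-4.0 341:-31.3,-1.1 349:-33.7,1.2 357:-34.9,5.1 365:-37.8,6.7 373:-39.9,9.2 381:-42.8,10.7 389:10.9,74.7
300 5:331.7,-1017.9 13:309.5,-1009.5 21:290.3,-1016.3 29:269.1,-1013.7 37:248.4,-1015.5 45:227.6,-1018.9 53:205.8,-1016.5 61:184.2,-1017.3 69:81.7,21.0 77:79.4,20.6 85:77.3,16.0 93:74.8,14.7 101:72.3,12.3 109:69.6,10.5 117:67.1,12.2 125:64.5,13.3 133:62.0,16.4 141:59.3,15.0 149:56.1,11.2 157:52.9,8.4 165:49.6,6.0 173:45.8,1.7 181:41.8,-2.5 189:37.6,-6.3 197:33.3,-10.1 205:28.4,-14.8 213:23.6,-18.6 221:17.9,-24.5 229:11.6,-31.2 245:1.6,-35.1 253:-1.6,-32.2 261:-4.5,-28.9 269:-7.2,-25.2 277:-10.3,-22.7 285:-13.4,-20.3 293:-15.6,-16.5 301:-18.3,-13.7 309:-21.4,-11.8 317:-23.6,-8.6 325:-26.8,-7.0 333:-29.5,-4.6 341:-31.0,-0.7 349:-33.6,1.4 357:-36.1,3.5 365:-38.9,5.4 373:-40.5,8.5 381:-42.1,11.5 389:9.3,72.9
```

View pics/wrist6.png

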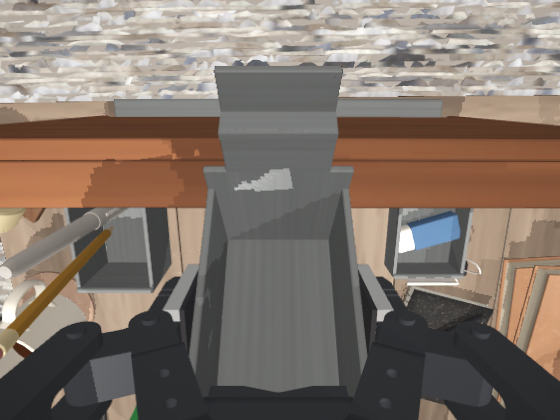

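```bash
cat >> h.py <<'E'
from scipy.optimize import least_squares
def fit2d(Q,th0,b0=(12,16),cols=range(240,320,4)):
    """fit bin (fwd,up of bin_mid rel TCP, tilt deg) to inner floor, inner back wall, tongue front face"""
    X=Q[...,2][:,list(cols)].ravel();Z=-Q[...,1][:,list(cols)].ravel(); ok=np.isfinite(X)&(abs(Z)<110)&(abs(X)<110); X=X[ok];Z=Z[ok]
    p=np.array([b0[0],b0[1],th0],float)
    def loc(p):
        c,s=np.cos(np.radians(p[2])),np.sin(np.radians(p[2])); dx,dz=X-p[0],Z-p[1]
        return dx*c-dz*s, dx*s+dz*c
    for tol in (6,4,2.5,2.5,2):
        x,z=loc(p)
        fl=(abs(z+28)<tol)&(x>-38)&(x<38); bk=(abs(x-42)<tol)&(z>-22)&(z<45); tg=(abs(x-52)<tol)&(z>56)&(z<66); tp=(abs(z-69)<tol)&(x>51)&(x<56)
        def f(p):
            x,z=loc(p); return np.r_[z[fl]+28,x[bk]-42,x[tg]-52,z[tp]-69]
        r=least_squares(f,p,loss='soft_l1'); p=r.x
    print('fit fwd,up,tilt',p.round(2),'n',fl.sum(),bk.sum(),tg.sum(),tp.sum(),'rms',np.sqrt((f(p)**2).mean()).round(2))
    c,s=np.cos(np.radians(p[2])),np.sin(np.radians(p[2]))
    pt=lambda x,z:np.array([p[0]+x*c+z*s,p[1]-x*s+z*c])
    return p,pt
def binrail(p,pt):
    o=bot.observe(); r=rail(o['tcp_pos'])[0]; T=np.array([r[0],r[2]])
    for n,q in(('neck',(45,49)),('tongue',(53.5,69)),('toe',(56,-20)),('mid',(0,0)),('frontrim',(-43.5,19))): print(n,(T+pt(*q)).round(1),end='  ')
    print()
E
python3 - <<'E'
from h import *
for tag,th0 in(('6',47),):
    c,Q=binpose('wrist7'); p,pt=fit2d(Q,47,b0=(12,16)); binrail(p,pt)
E
```

```text
t 7.6 tcp [0.6241 0.0641 0.2675] rail [[-25.2  -0.3 267.5]] az -90.79 F [-6.4 -0.   3.9] w 0.0577
fit fwd,up,tilt [210.4   24.44 102.42] n 0 0 0 0 rms nan
neck [223.4 237.5]  tongue [241.1 224.9]  toe [153.6 241.6]  mid [185.2 292. ]  frontrim [213.1 330.4]  h.py:53: RuntimeWarning: Mean of empty slice.
  print('fit fwd,up,tilt',p.round(2),'n',fl.sum(),bk.sum(),tg.sum(),tp.sum(),'rms',np.sqrt((f(p)**2).mean()).round(2))
  ret = ret.dtype.type(ret / rcount)
```

```bash
sed -i 's/def fit2d(Q,th0,b0=(12,16),/def fit2d(Q,th0,b0=None,/; s/    p=np.array(\[b0\[0\],b0\[1\],th0\],float)/    if b0 is None: a=np.radians(th0); b0=(12.1*np.cos(a)-8.8*np.sin(a),25-12.1*np.sin(a)-8.8*np.cos(a))\n    p=np.array([b0[0],b0[1],th0],float)/' h.py
python3 - <<'E'
from h import *
c,Q=binpose('wrist8'); p,pt=fit2d(Q,47); binrail(p,pt)
E
```

```text
t 7.65 tcp [0.6241 0.0641 0.2675] rail [[-25.2  -0.3 267.5]] az -90.79 F [-6.8 -0.7  4.3] w 0.0578
fit fwd,up,tilt [-4.56 11.79 46.67] n 2837 1714 493 200 rms 0.56
neck [ 36.8 280.2]  tongue [ 57.2 287.7]  toe [ -5.9 224.8]  mid [-29.7 279.3]  frontrim [-45.8 324. ]
```

step_arm(steps=[[-0.4,0,0,0,1],[-0.6,0,0,0,1],[-0.64,0,-0.1,0,1],[0,0,-0.5,0,1],[0,0,-0.6,0,1],[0,0,-0.5,0,1],[0,0,-0.1,0,1],[0,0,0,0,1]])

```text
t: 8.7
tcp_pos: [0.5428, 0.0643, 0.1774]
orientation: [0.496, -0.503, 0.504, -0.497]
force: [0.4, 0.3, -1.4]
grip_width: 0.0579
```

Run:
```python
from h import *
c,Q=binpose('wrist9'); p,pt=fit2d(Q,46.7,(-4.56,11.79)); binrail(p,pt)
```

```text
t 8.7 tcp [0.5428 0.0643 0.1774] rail [[-106.5   -1.2  177.4]] az -90.79 F [ 0.4  0.3 -1.4] w 0.0579
fit fwd,up,tilt [-4.57 11.77 46.56] n 2846 1718 485 202 rms 0.56
neck [-44.5 190.6]  tongue [-24.1 198.2]  toe [-87.  135.2]  mid [-111.   189.6]  frontrim [-127.1  234.2]
```

View pics/wrist9.png

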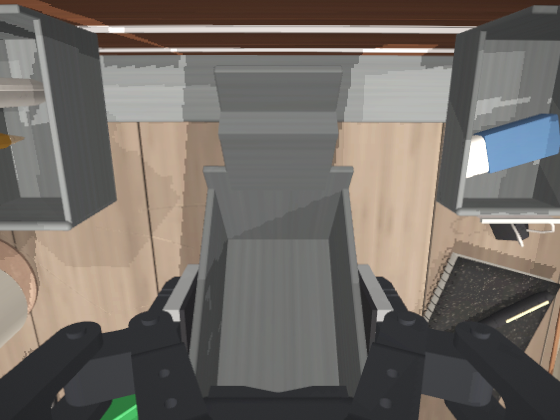

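Run:
```python
from h import *
c=dict(np.load('last_wrist.npz')); P=cloud(c)
for u in (150,200,280,360,420):
    q=P[:70:3,u]; r=rail(q); print(u,' '.join(f'{3*i}:{a[0]:.0f},{a[2]:.1f}' for i,a in enumerate(r)))
cv2.imwrite('pics/c9.png',cv2.resize(c['img'][:80,100:460],None,fx=2.2,fy=5))
```

```text
150 0:-0,175.6 3:-0,170.5 6:0,165.7 9:-0,161.4 12:-0,156.6 15:0,150.8 18:0,145.3 21:-0,140.7 24:-0,134.1 27:-0,127.4 30:1,113.7 33:-0,109.5 36:-0,101.0 39:0,88.0 42:0,77.0 45:0,64.1 48:0,52.8 51:0,36.2 54:0,17.2 57:-1,14.0 60:-4,15.2 63:-6,15.2 66:-8,13.1 69:-10,14.7
200 0:-0,175.2 3:-0,170.7 6:-0,166.1 9:-0,163.2 12:-0,158.1 15:-0,151.4 18:-0,145.8 21:-0,139.6 24:0,131.0 27:2,113.9 30:0,114.2 33:0,107.7 36:-0,99.3 39:0,88.6 42:0,77.2 45:0,65.4 48:-0,54.6 51:-0,37.4 54:0,17.9 57:-2,14.4 60:-4,14.8 63:-6,13.2 66:-8,14.4 69:-10,13.2
280 0:-0,175.8 3:-0,170.6 6:-0,166.3 9:-0,162.8 12:-0,155.8 15:-0,150.9 18:0,143.1 21:-0,138.7 24:0,130.7 27:2,114.0 30:0,113.7 33:0,107.8 36:-0,99.2 39:0,88.0 42:0,77.4 45:-0,65.8 48:-0,54.8 51:-0,37.4 54:0,18.1 57:-2,14.4 60:-4,14.3 63:-6,12.9 66:-24,197.3 69:-25,198.0
360 0:-0,174.9 3:-0,170.5 6:0,165.6 9:-0,162.2 12:-0,157.7 15:-1,153.4 18:-0,146.4 21:-0,141.1 24:-0,132.8 27:2,112.8 30:1,112.5 33:-0,108.6 36:0,99.3 39:-0,89.2 42:0,77.9 45:0,65.4 48:-0,55.1 51:-0,38.1 54:-0,20.6 57:-2,14.1 60:-4,15.3 63:-6,13.9 66:-8,13.5 69:-10,12.5
420 0:0,174.7 3:-0,170.7 6:-0,167.7 9:-0,162.4 12:-0,158.1 15:-0,152.6 18:-0,146.2 21:-0,141.2 24:-0,134.5 27:-1,129.0 30:1,114.3 33:-1,113.5 36:-0,103.1 39:-1,93.9 42:-0,82.6 45:-0,69.5 48:-0,55.5 51:-0,38.2 54:0,19.6 57:-1,14.3 60:-3,13.8 63:-6,13.9 66:-8,13.4 69:-10,13.7
```

View pics/c9.png

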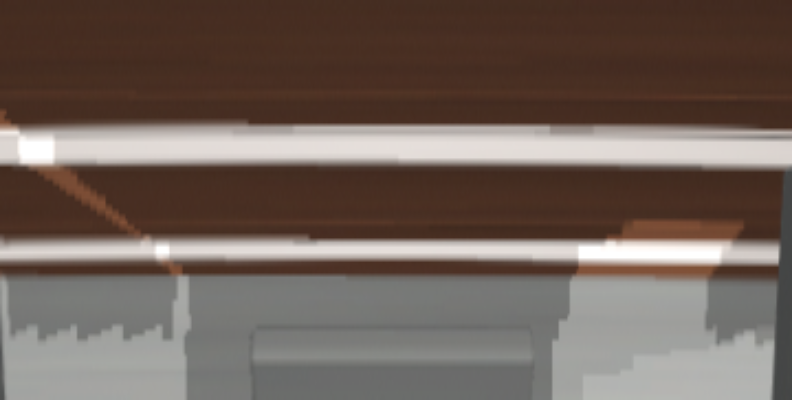

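step_arm(steps=[[0.25,0,0,0,1],[0.22,0,0,0,1],[0.12,0,0.04,0,1],[0.03,0,0.01,0,1],[0,0,0,0,1]])

```text
t: 9.38
tcp_pos: [0.573, 0.0643, 0.1792]
orientation: [-0.497, 0.503, -0.503, 0.496]
force: [0.6, 0.6, -2.5]
grip_width: 0.0577
```

Run:
```python
from h import *
c,Q=binpose('wrist10'); p,pt=fit2d(Q,46.6,(-4.57,11.77)); binrail(p,pt)
```

```text
t 9.375 tcp [0.573  0.0643 0.1792] rail [[-76.3  -0.7 179.2]] az -90.79 F [ 0.6  0.6 -2.5] w 0.0577
fit fwd,up,tilt [-4.47 11.75 46.45] n 2841 1724 256 0 rms 0.55
neck [-14.3 192. ]  tongue [  6.  199.7]  toe [-56.8 136.5]  mid [-80.8 190.9]  frontrim [-97.  235.5]
```

step_arm(steps=[[0.036,0,0.036,0,1],[0.05,0,0.052,0,1],[0.05,0,0.052,0,1],[0,0,0,0,1]])

```text
t: 9.93
tcp_pos: [0.5802, 0.0643, 0.1864]
orientation: [0.496, -0.503, 0.504, -0.497]
force: [0.4, -0.1, -1.6]
grip_width: 0.0575
```

Run:
```python
from h import *
c,Q=binpose('wrist11'); p,pt=fit2d(Q,46.6,(-4.57,11.77)); binrail(p,pt)
```

```text
t 9.925 tcp [0.5802 0.0643 0.1864] rail [[-69.1  -0.7 186.4]] az -90.79 F [ 0.4 -0.1 -1.6] w 0.0575
fit fwd,up,tilt [-4.5  11.77 46.48] n 2847 1716 0 0 rms 0.55
neck [ -7.3 199.1]  tongue [ 13.  206.8]  toe [-49.8 143.7]  mid [-73.8 198. ]  frontrim [-90.  242.7]
```

step_arm(steps=[[0.05,0,0,0,1],[0.036,0,0,0,1],[0,0,-0.06,0,1],[-0.006,0,-0.08,0,1],[-0.006,0,-0.08,0,1],[0,0,0,0,1]])

```text
t: 10.72
tcp_pos: [0.5834, 0.0643, 0.1748]
orientation: [-0.497, 0.504, -0.503, 0.496]
force: [-1.3, -0.3, 0.1]
grip_width: 0.0575
```

Run:
```python
from h import *
c,Q=binpose('wrist12'); p,pt=fit2d(Q,43); binrail(p,pt); p,pt=fit2d(Q,43,(-4.5,11.8)); binrail(p,pt)
```

```text
t 10.725 tcp [0.5834 0.0643 0.1748] rail [[-65.9  -0.6 174.8]] az -90.79 F [-1.3 -0.3  0.1] w 0.0575
fit fwd,up,tilt [-3.08 11.68 39.02] n 3094 1457 0 0 rms 0.55
neck [ -3.1 196.3]  tongue [ 16.1 206.5]  toe [-38.  135.8]  mid [-68.9 186.6]  frontrim [-90.8 228.8]  
fit fwd,up,tilt [-3.08 11.68 39.02] n 3094 1457 0 0 rms 0.55
neck [ -3.1 196.3]  tongue [ 16.1 206.5]  toe [-38.  135.8]  mid [-68.9 186.6]  frontrim [-90.8 228.8]
```

View pics/wrist12.png

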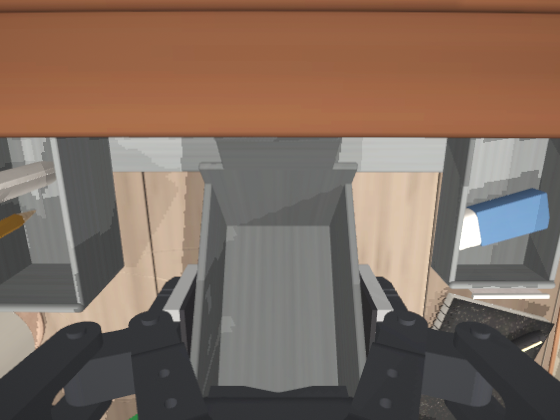

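step_arm(steps=[[0.012,0,-0.118,0,1],[0.012,0,-0.118,0,1],[0.026,0,-0.128,0,1],[0.026,0,-0.128,0,1],[0,0,0,0,1]])

```text
t: 11.4
tcp_pos: [0.5874, 0.0643, 0.1499]
orientation: [-0.497, 0.504, -0.503, 0.496]
force: [1.2, -0.6, -2.1]
grip_width: 0.0577
```

Run:
```python
from h import *
c,Q=binpose('wrist13'); p,pt=fit2d(Q,20,(1,12)); binrail(p,pt)
```

```text
t 11.4 tcp [0.5874 0.0643 0.1499] rail [[-61.9  -0.6 149.9]] az -90.79 F [ 1.2 -0.6 -2.1] w 0.0577
fit fwd,up,tilt [ 0.54 11.81 19.03] n 3252 102 0 0 rms 0.62
neck [ -3.  193.5]  tongue [ 11.6 209.6]  toe [-15.1 124.7]  mid [-61.5 161.8]  frontrim [-96.4 194. ]
```

step_arm(steps=[[0.034,0,-0.085,0,1],[0.034,0,-0.085,0,1],[0,0,0,0,1]])

```text
t: 11.82
tcp_pos: [0.5909, 0.0643, 0.1418]
orientation: [0.497, -0.503, 0.503, -0.497]
force: [0.0, -0.1, -0.1]
grip_width: 0.0578
```

Run:
```python
from h import *
c,Q=binpose('wrist14'); p,pt=fit2d(Q,11,(2,13)); binrail(p,pt)
```

```text
t 11.825 tcp [0.5909 0.0643 0.1418] rail [[-58.4  -0.5 141.8]] az -90.79 F [ 0.  -0.1 -0.1] w 0.0578
fit fwd,up,tilt [80.47 -5.5  12.63] n 0 0 0 0 rms nan
neck [ 76.7 174.4]  tongue [ 89.3 192. ]  toe [ 72.3 104.6]  mid [ 22.  136.4]  frontrim [-16.3 164.5]  h.py:54: RuntimeWarning: Mean of empty slice.
  print('fit fwd,up,tilt',p.round(2),'n',fl.sum(),bk.sum(),tg.sum(),tp.sum(),'rms',np.sqrt((f(p)**2).mean()).round(2))
  ret = ret.dtype.type(ret / rcount)
```

View pics/wrist14.png

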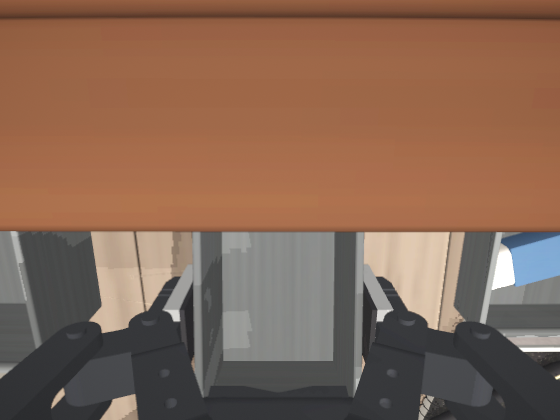

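Run:
```python
from h import *
c=dict(np.load('last_wrist.npz')); P=cloud(c); o=bot.observe()
for u in (250,300): 
    r=rail(P[150:400:10,u]); print(' '.join(f'{150+10*i}:{a[0]:.0f},{a[2]:.0f}' for i,a in enumerate(r)))
```

```text
150:nan,nan 160:nan,nan 170:nan,nan 180:nan,nan 190:nan,nan 200:nan,nan 210:nan,nan 220:nan,nan 230:nan,nan 240:-47,124 250:-52,125 260:-58,124 270:-61,127 280:-66,128 290:-71,128 300:-75,130 310:-81,129 320:-84,132 330:-89,133 340:-95,133 350:-99,135 360:-104,136 370:-102,145 380:-101,152 390:-48,216
150:nan,nan 160:nan,nan 170:nan,nan 180:nan,nan 190:nan,nan 200:nan,nan 210:nan,nan 220:nan,nan 230:nan,nan 240:-48,123 250:-53,123 260:-56,126 270:-61,126 280:-66,127 290:-71,128 300:-76,129 310:-80,130 320:-85,131 330:-89,133 340:-95,133 350:-99,135 360:-105,135 370:-103,144 380:-100,153 390:-48,217
```

step_arm(steps=[[0,0,0,0,-0.2],[0,0,0,0,-0.6],[0,0,0,0,-1],[0,0,0,0,-1],[0,0,0,0,-1]])

```text
t: 12.5
tcp_pos: [0.5908, 0.0643, 0.1421]
orientation: [0.497, -0.503, 0.503, -0.497]
force: [0.4, -0.0, -0.3]
grip_width: 0.0855
```

Run:
```python
from h import *
c,Q=binpose('wrist15'); P=cloud(c)
for u in (250,300): 
    r=rail(P[150:400:10,u]); print(' '.join(f'{150+10*i}:{a[0]:.0f},{a[2]:.0f}' for i,a in enumerate(r)))
c=snap('scene','scene15'); cv2.imwrite('pics/sc15.png',cv2.resize(c['img'][100:240,220:420],None,fx=4,fy=4))
```

```text
t 12.5 tcp [0.5908 0.0643 0.1421] rail [[-58.5  -0.5 142.1]] az -90.79 F [ 0.4 -0.  -0.3] w 0.0855
150:nan,nan 160:nan,nan 170:nan,nan 180:nan,nan 190:nan,nan 200:nan,nan 210:nan,nan 220:nan,nan 230:-45,119 240:-50,118 250:-54,120 260:-59,121 270:-64,121 280:-70,121 290:-75,122 300:-80,122 310:-85,123 320:-90,123 330:-96,124 340:-98,128 350:-98,136 360:-97,145 370:-96,152 380:-95,160 390:-48,216
150:nan,nan 160:nan,nan 170:nan,nan 180:nan,nan 190:nan,nan 200:nan,nan 210:nan,nan 220:nan,nan 230:-45,119 240:-50,119 250:-55,118 260:-59,120 270:-64,121 280:-69,122 290:-74,122 300:-80,122 310:-85,123 320:-91,122 330:-95,124 340:-99,128 350:-98,137 360:-97,145 370:-95,153 380:-96,159 390:-48,216
```

View pics/sc15.png

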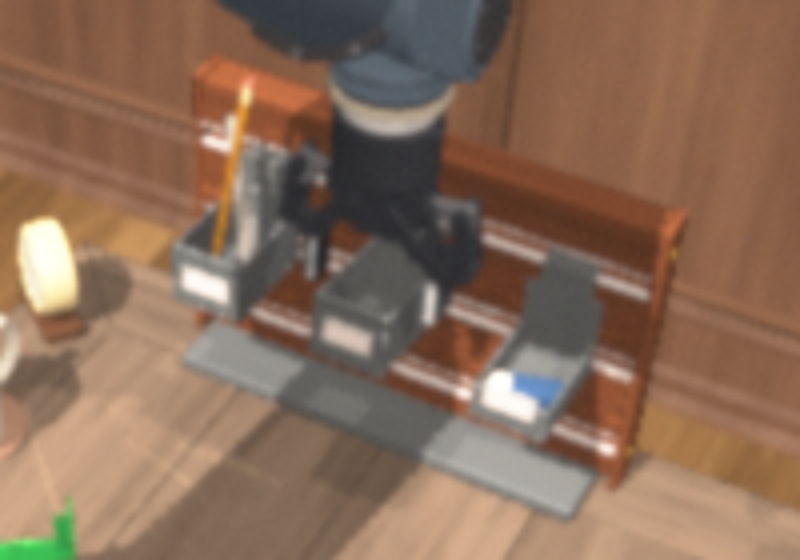

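View pics/wrist15.png

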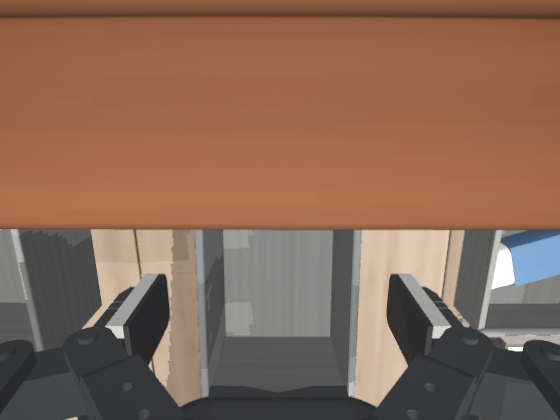

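step_arm(steps=[[0,0,0.4,0,-1],[0,0,0.6,0,-1],[0,0,0.6,0,-1],[-0.6,0,0.2,0,1],[-0.6,0,0,0,1],[-0.6,0,0,0,1],[0,0,0,0,1],[0,0,0,0,1]])

```text
t: 13.6
tcp_pos: [0.5015, 0.0643, 0.2324]
orientation: [0.496, -0.503, 0.504, -0.497]
force: [-0.3, -0.4, -0.7]
grip_width: 0.0001
```

Run:
```python
from h import *
c,Q=binpose('wrist16'); P=cloud(c); 
c=snap('scene','scene16'); cv2.imwrite('pics/sc16.png',cv2.resize(c['img'][100:240,220:420],None,fx=4,fy=4))
```

```text
t 13.6 tcp [0.5015 0.0643 0.2324] rail [[-147.8   -1.7  232.4]] az -90.79 F [-0.3 -0.4 -0.7] w 0.0001
```

View pics/wrist16.png

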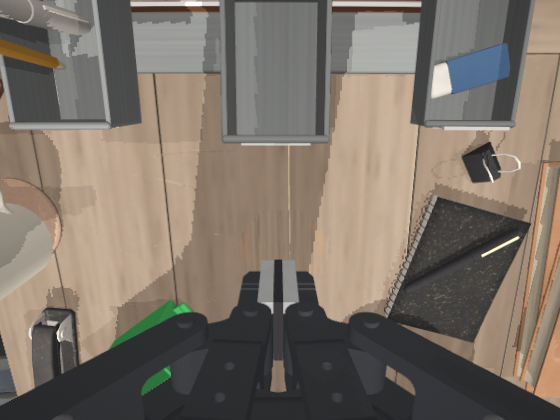

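View pics/sc16.png

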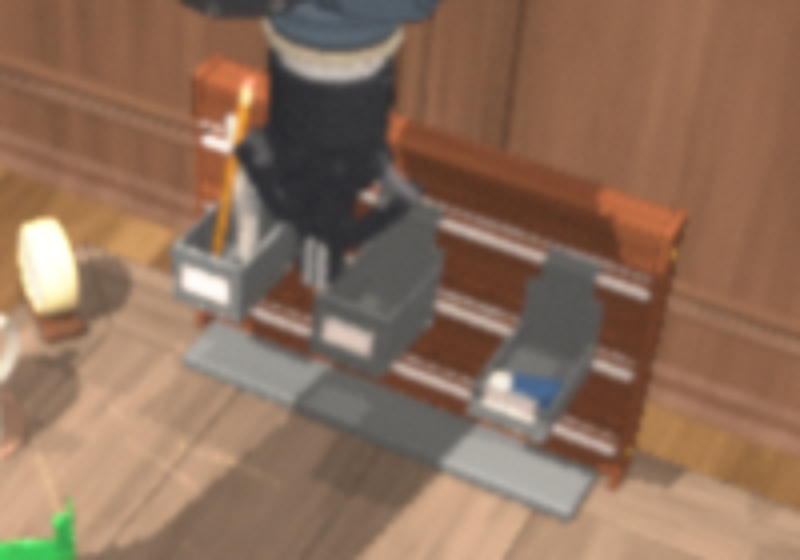

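Run:
```python
from h import *
c=dict(np.load('last_wrist.npz')); P=cloud(c); h,w=P.shape[:2]
R=rail(P.reshape(-1,3)).reshape(h,w,3)
for u in (250,290,224,326): print(u,' '.join(f'{v}:{R[v,u,0]:.0f},{R[v,u,1]:.0f},{R[v,u,2]:.1f}' for v in range(0,150,6)))
for v in (138,140): print(v,' '.join(f'{u}:{R[v,u,0]:.0f},{R[v,u,1]:.0f},{R[v,u,2]:.0f}' for u in range(10,540,20)))
m=(R[...,0]>-90)&(R[...,0]<-20)&(abs(R[...,1])<25)&(R[...,2]>105)&(R[...,2]<130); k=np.polyfit(R[m][:,0],R[m][:,2],1); print('floor slope deg',np.degrees(np.arctan(-k[0])),m.sum(),'floor z at x=-45',np.polyval(k,-45))
m=(R[...,0]>-105)&(abs(R[...,1])<45)&(R[...,2]>155)&(R[...,2]<185)&(R[...,0]<-20)
q=R[m]; k=np.polyfit(q[:,0],q[:,2],1); print('rim slope',np.degrees(np.arctan(-k[0])),len(q),q[:,0].min(),q[:,1].min(),q[:,1].max(),'rim z at -90',np.polyval(k,-90))
```

```text
250 0:-15,15,118.6 6:-18,15,116.3 12:-21,15,115.7 18:-25,16,115.7 24:-28,16,115.4 30:-32,16,117.4 36:-36,16,117.5 42:-39,16,116.8 48:-43,16,118.8 54:-46,16,118.1 60:-50,16,117.4 66:-54,16,119.6 72:-57,16,120.2 78:-61,16,120.1 84:-65,16,121.4 90:-69,16,120.6 96:-72,16,122.3 102:-76,16,120.1 108:-80,16,122.0 114:-84,16,122.4 120:-87,16,123.2 126:-91,16,124.0 132:-95,16,123.5 138:-94,13,173.6 144:-99,14,158.2
290 0:-16,-10,119.6 6:-18,-10,114.5 12:-21,-10,115.6 18:-25,-10,116.2 24:-28,-10,115.0 30:-32,-10,117.6 36:-36,-10,116.8 42:-39,-10,117.4 48:-43,-10,117.5 54:-46,-10,117.7 60:-50,-10,120.5 66:-54,-10,118.6 72:-57,-10,120.1 78:-61,-10,121.0 84:-65,-10,120.5 90:-69,-10,120.3 96:-72,-10,121.2 102:-76,-10,122.0 108:-80,-10,121.8 114:-84,-10,123.0 120:-87,-10,122.4 126:-91,-10,122.9 132:-95,-10,124.3 138:-94,-9,173.0 144:-99,-9,158.0
224 0:-26,25,164.5 6:-29,26,163.4 12:-32,25,164.5 18:-34,26,164.4 24:-37,26,165.3 30:-40,26,164.7 36:-43,26,165.6 42:-46,26,166.2 48:-49,26,166.3 54:-52,26,166.3 60:-55,26,166.8 66:-58,26,166.0 72:-61,26,168.4 78:-64,26,168.0 84:-67,26,168.8 90:-70,26,169.9
[... 934 characters left out ...]
110,-174,-1 470:-110,-194,-0 490:-110,-214,-1 510:-110,-234,-0 530:-110,-255,-0
140 10:-112,266,0 30:-112,246,1 50:-112,226,0 70:-112,206,-1 90:-112,186,0 110:-112,166,-1 130:-112,145,-0 150:-112,125,1 170:-113,106,-2 190:-113,85,0 210:-113,65,-0 230:-96,24,172 250:-96,13,173 270:-96,2,173 290:-95,-9,174 310:-95,-19,174 330:-113,-54,-2 350:-113,-74,-1 370:-112,-94,1 390:-112,-114,0 410:-112,-134,-0 430:-113,-154,-1 450:-112,-174,-1 470:-112,-193,2 490:-112,-214,0 510:-112,-236,-2 530:-112,-256,-1
floor slope deg 6.585646968909032 8862 floor z at x=-45 118.27521278783549
rim slope 6.723567508391237 3218 -100.14642774138728 -29.810304321017203 28.504963213571234 rim z at -90 169.20864394223594
```

step_arm(steps=[[0.5,0,0,0,1],[0.5,0,0,0,1],[0.14,0,-0.2,0,1],[0,0,-0.5,0,1],[0,0,-0.36,0,1],[0,0,0,0,1]])

```text
t: 14.45
tcp_pos: [0.5566, 0.0643, 0.1773]
orientation: [-0.497, 0.504, -0.503, 0.496]
force: [-0.8, -0.2, -0.3]
grip_width: 0.0002
```

step_arm(steps=[[0,0,-0.1,0,1],[0.02,0,-0.05,0,1],[0.02,0,-0.05,0,1],[0,0,0,0,1]])

```text
t: 14.95
tcp_pos: [0.5597, 0.0643, 0.1695]
orientation: [-0.497, 0.503, -0.503, 0.497]
force: [-3.4, 0.4, 3.8]
grip_width: 0.0001
```

Run:
```python
from h import *
c,Q=binpose('wrist17'); P=cloud(c); h,w=P.shape[:2]
R=rail(P.reshape(-1,3)).reshape(h,w,3)
m=(abs(R[...,1])<32)&(R[...,2]>100)&(R[...,2]<185)&(R[...,0]<-20)&(R[...,0]>-120)
for lo,hi in((100,132),(155,180)):
    q=R[m&(R[...,2]>lo)&(R[...,2]<hi)]; 
    if len(q)>50: print(lo,len(q),np.degrees(np.arctan(-np.polyfit(q[:,0],q[:,2],1)[0])))
```

```text
t 14.95 tcp [0.5597 0.0643 0.1695] rail [[-89.6  -0.9 169.5]] az -90.79 F [-3.4  0.4  3.8] w 0.0001
100 15930 5.657857775094888
155 5349 5.291288141218635
```

View pics/wrist17.png

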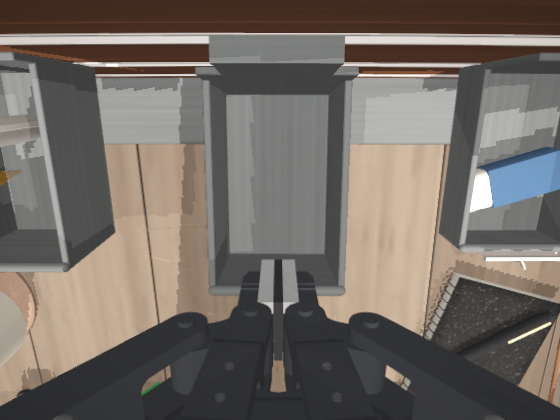

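step_arm(steps=[[0.01,0,-0.04,0,1],[0.01,0,-0.04,0,1],[0.01,0,-0.04,0,1],[0,0,0,0,1]])

```text
t: 15.5
tcp_pos: [0.5611, 0.0643, 0.1627]
orientation: [-0.497, 0.504, -0.503, 0.496]
force: [1.5, 0.2, 0.5]
grip_width: -0.0002
```

step_arm(steps=[[0,0,-0.03,0,1],[0,0,-0.03,0,1],[0,0,0,0,1]])

```text
t: 15.88
tcp_pos: [0.5612, 0.0643, 0.1599]
orientation: [-0.497, 0.504, -0.503, 0.496]
force: [-0.3, 0.4, 1.1]
grip_width: -0.0002
```

```bash
cat > fl.py <<'E'
from h import *
import sys
c,Q=binpose(sys.argv[1]); P=cloud(c); h,w=P.shape[:2]
R=rail(P.reshape(-1,3)).reshape(h,w,3)
m=(abs(R[...,1])<24)&(R[...,2]>105)&(R[...,2]<130)&(R[...,0]<-10)&(R[...,0]>-80)
q=R[m]; k=np.polyfit(q[:,0],q[:,2],1); print('floor tilt',np.degrees(np.arctan(-k[0])),'z at -45',np.polyval(k,-45))
E
python3 fl.py wrist18
```

```text
t 15.875 tcp [0.5612 0.0643 0.1599] rail [[-88.1  -0.9 159.9]] az -90.79 F [-0.3  0.4  1.1] w -0.0002
floor tilt -1.3304734132646026 z at -45 112.02685876400344
```

step_arm(steps=[[0,0,0.3,0,1],[0,0,0.5,0,1],[-0.6,0,0.5,0,1],[-0.6,0,0,0,1],[0,0,0,0,1]])

```text
t: 16.55
tcp_pos: [0.5004, 0.0644, 0.2265]
orientation: [0.496, -0.503, 0.504, -0.497]
force: [0.4, -0.5, -0.2]
grip_width: -0.0
```

```bash
python3 fl.py wrist19
python3 - <<'E'
from h import *
c=dict(np.load('last_wrist.npz')); P=cloud(c); h,w=P.shape[:2]
R=rail(P.reshape(-1,3)).reshape(h,w,3)
def line(m,a,b,n):
    q=R[m]; k=np.polyfit(q[:,a],q[:,b],1); r=q[:,b]-np.polyval(k,q[:,a]); g=abs(r)<2; k=np.polyfit(q[g,a],q[g,b],1); print(n,len(q),k.round(4),'deg',np.degrees(np.arctan(k[0])).round(2),'at-45',np.polyval(k,-45).round(2))
z=R[...,2];x=R[...,0];y=R[...,1]
line((abs(y)<22)&(z>106)&(z<122)&(x<-15)&(x>-80),0,2,'floor x-z')
line((y>26.5)&(y<29.5)&(z>150)&(z<170)&(x<-15)&(x>-85),0,2,'siderim+')
line((y<-26)&(y>-29.5)&(z>150)&(z<170)&(x<-15)&(x>-85),0,2,'siderim-')
m=(abs(y)<40)&(z>155)&(z<170)&(x<-15)&(x>-80)
for lo in range(-80,-20,12):
    s=m&(x>lo)&(x<lo+4); print(lo,y[s].min().round(1),y[s].max().round(1))
# neighbour (hung bin/tray) floors for reference
for n,a,b in(('hungbin',98,118),('tray',-145,-100)):
    s=(y>a)&(y<b)&(z>100)&(z<122)&(x<-15)&(x>-80); 
    if s.sum()>100: line(s,0,2,n)
s=(abs(y)<15)&(z>140)&(z<170)&(x<-80)&(x>-100); print('front rim x',np.percentile(x[s],[2,50,98]).round(1),'z',np.percentile(z[s],[50,98]).round(1))
c=snap('scene','scene19'); cv2.imwrite('pics/sc19.png',cv2.resize(c['img'][100:240,220:420],None,fx=4,fy=4))
E
```

```text
t 16.55 tcp [0.5004 0.0644 0.2265] rail [[-148.9   -1.7  226.5]] az -90.78 F [ 0.4 -0.5 -0.2] w -0.0
floor tilt -1.0521833209434694 z at -45 112.06959565977681
floor x-z 7311 [1.82000e-02 1.12892e+02] deg 1.04 at-45 112.07
siderim+ 384 [1.860000e-02 1.597762e+02] deg 1.06 at-45 158.94
siderim- 839 [1.110000e-02 1.590717e+02] deg 0.64 at-45 158.57
-80 -29.3 28.6
-68 -29.6 28.4
-56 -29.6 28.5
-44 -29.7 28.0
-32 -29.6 28.0
hungbin 193 [8.000000e-03 1.137834e+02] deg 0.46 at-45 113.42
tray 4332 [-2.00000e-04  1.13009e+02] deg -0.01 at-45 113.02
front rim x [-92.  -89.6 -87.6] z [159.8 161.4]
```

View pics/wrist19.png

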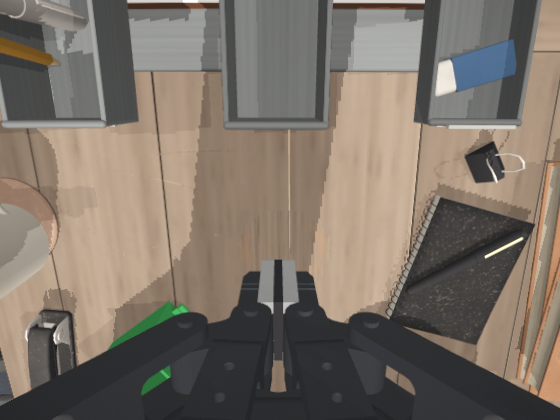

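View pics/sc19.png

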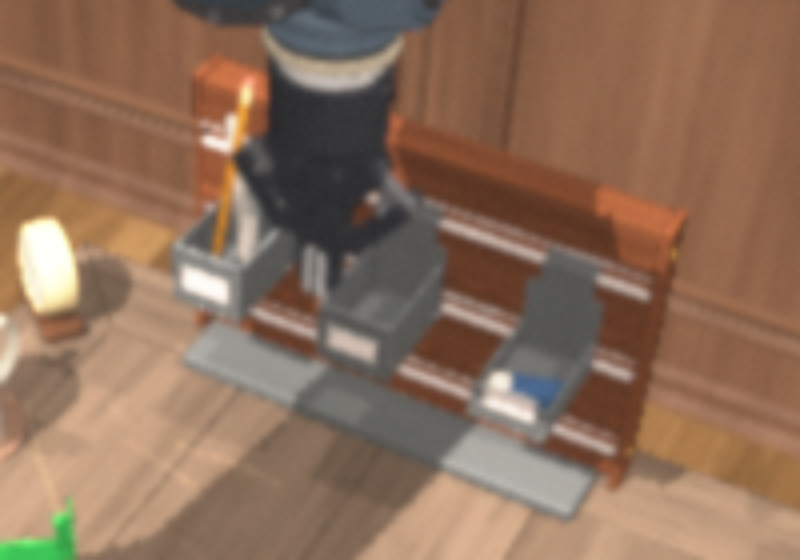

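Pressed home, the bin is upright to about 1°, but its front stands roughly 2 mm proud of the neighbours. I'll seat it with a gentle level push on the front face.

step_arm(steps=[[0.4,0,0,0,1],[0.34,0,-0.4,0,1],[0,0,-0.6,0,1],[0,0,-0.6,0,1],[0,0,-0.3,0,1],[0,0,0,0,1]])

```text
t: 17.4
tcp_pos: [0.5384, 0.0643, 0.1295]
orientation: [-0.497, 0.504, -0.503, 0.496]
force: [0.0, 0.0, 1.3]
grip_width: -0.0
```

step_arm(steps=[[0.06,0,0,0,1],[0.04,0,0,0,1],[0.02,0,0,0,1],[0,0,0,0,1]])

```text
t: 17.9
tcp_pos: [0.5445, 0.0643, 0.1304]
orientation: [0.496, -0.503, 0.504, -0.497]
force: [0.6, -0.8, -0.1]
grip_width: 0.0003
```

```bash
python3 fl.py wrist20
```

```text
t 17.9 tcp [0.5445 0.0643 0.1304] rail [[-104.8   -1.1  130.4]] az -90.79 F [ 0.6 -0.8 -0.1] w 0.0003
floor tilt -1.2507986466512047 z at -45 112.04752094978942
```

View pics/wrist20.png

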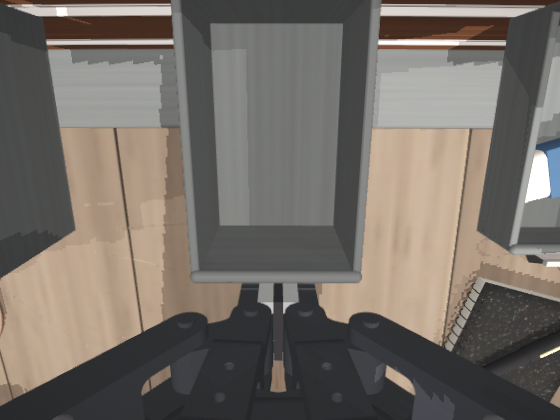

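step_arm(steps=[[0.03,0,0,0,1],[0.02,0,0,0,1],[0,0,0,0,1]])

```text
t: 18.32
tcp_pos: [0.5469, 0.0643, 0.13]
orientation: [-0.497, 0.503, -0.503, 0.497]
force: [-0.1, -0.5, 0.2]
grip_width: -0.0002
```

step_arm(steps=[[0.02,0,0,0,1],[0.02,0,0,0,1],[0,0,0,0,1]])

```text
t: 18.7
tcp_pos: [0.5472, 0.0643, 0.1299]
orientation: [-0.498, 0.504, -0.502, 0.496]
force: [-10.1, -1.1, 6.8]
grip_width: 0.0001
```

```bash
python3 fl.py wrist21
```

```text
t 18.7 tcp [0.5472 0.0643 0.1299] rail [[-102.1   -1.1  129.9]] az -90.79 F [-10.1  -1.1   6.8] w 0.0001
floor tilt -1.3126496131292382 z at -45 111.9849423814642
```

step_arm(steps=[[-0.2,0,0,0,1],[-0.4,0,0,0,1],[-0.3,0,0.5,0,1],[0,0,0.7,0,1],[0,0,0.7,0,1],[0,0,0,0,1]])

```text
t: 19.5
tcp_pos: [0.5048, 0.0644, 0.2274]
orientation: [0.495, -0.502, 0.505, -0.498]
force: [-0.4, -0.0, -0.8]
grip_width: 0.0
```

```bash
cat > chk.py <<'E'
from h import *
import sys
c,Q=binpose(sys.argv[1]); P=cloud(c); h,w=P.shape[:2]
R=rail(P.reshape(-1,3)).reshape(h,w,3)
z=R[...,2];x=R[...,0];y=R[...,1]
def line(m,n):
    q=R[m]
    if len(q)<80: return
    k=np.polyfit(q[:,0],q[:,2],1); r=q[:,2]-np.polyval(k,q[:,0]); g=abs(r)<2; k=np.polyfit(q[g,0],q[g,2],1); print(n,len(q),'deg',np.degrees(np.arctan(k[0])).round(2),'at-45',np.polyval(k,-45).round(2))
line((abs(y)<22)&(z>106)&(z<122)&(x<-15)&(x>-80),'floor')
for n,a,b in(('hungbin',98,118),('tray',-145,-100)): line((y>a)&(y<b)&(z>100)&(z<122)&(x<-15)&(x>-80),n)
line((abs(y)<30)&(abs(y)>26.5)&(z>150)&(z<170)&(x<-15)&(x>-85),'siderims')
for n,a in(('bin',0),('hungbin',122),('tray',-122)):
    s=(abs(y-a)<15)&(z>125)&(z<170)&(x<-82)&(x>-100); print(n,'front x',np.percentile(x[s],[2,50,98]).round(1),'z',np.percentile(z[s],[50,98]).round(1))
s=(abs(y)<25)&(z>185)&(z<225)&(x>-10); 
if s.any(): print('hanger region',s.sum(),np.percentile(x[s],[2,50,98]).round(1),np.percentile(z[s],[2,50,98]).round(1))
E
python3 chk.py wrist22
```

```text
t 19.5 tcp [0.5048 0.0644 0.2274] rail [[-144.5   -1.6  227.4]] az -90.79 F [-0.4 -0.  -0.8] w 0.0
floor 7210 deg 1.07 at-45 112.07
hungbin 206 deg 0.09 at-45 113.34
tray 4255 deg 0.11 at-45 112.99
siderims 1323 deg 0.91 at-45 158.79
bin front x [-91.8 -88.9 -87.7] z [159.5 161.6]
hungbin front x [-90.3 -87.5 -86.4] z [161.4 163.3]
tray front x [-91.7 -89.7 -86.8] z [138.6 146.8]
```

View pics/wrist22.png

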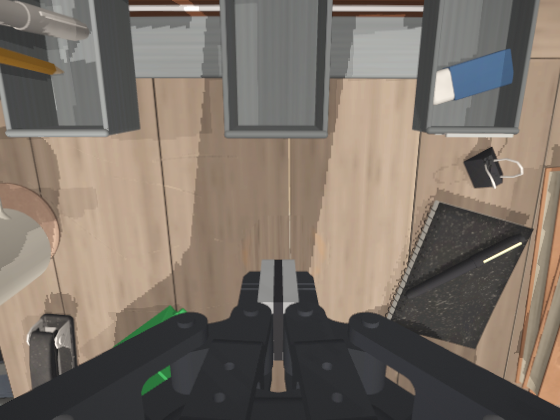

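step_arm(steps=[[-0.5,-0.5,0.5,0,1],[-0.5,-0.9,0.3,0,1],[-0.3,-0.9,0,0,1],[0,-0.9,0,0,1],[0,-0.9,0,0,1],[0,-0.9,0,0,1],[0,-0.5,0,0,1],[0,0,0,0,1]])

```text
t: 20.55
tcp_pos: [0.4382, -0.2115, 0.2637]
orientation: [-0.496, 0.505, -0.503, 0.496]
force: [-0.1, 0.0, 0.2]
grip_width: 0.0003
```

Run:
```python
from h import *
c=snap('top','top23'); a=dict(np.load('c0_top.npz'))
d=cv2.absdiff(c['img'],a['img']).max(2); 
cv2.imwrite('pics/t23.png',c['img']); cv2.imwrite('pics/t23c.png',cv2.resize(c['img'][95:185,195:400],None,fx=3.8,fy=3.8,interpolation=cv2.INTER_CUBIC))
P=cloud(c); h,w=P.shape[:2]; R=rail(P.reshape(-1,3)).reshape(h,w,3)
x,y,z=R[...,0],R[...,1],R[...,2]
for n,a in(('bin',0),('hung',122),('tray',-122)):
    s=(abs(y-a)<17)&(z>180)&(z<215)&(x>-12)&(x<25); q=R[s]; print(n,len(q), np.percentile(q,[5,50,95],axis=0).round(1).tolist() if len(q) else '')
    s=(abs(y-a)<24)&(z>100)&(z<122)&(x<-20)&(x>-80); q=R[s]; print('  floor',len(q),np.median(q[:,2]).round(1), np.degrees(np.arctan(np.polyfit(q[:,0],q[:,2],1)[0])).round(2))
```

```text
bin 146 [[-5.1, -15.1, 181.5], [-0.5, -0.2, 192.9], [3.6, 16.5, 213.4]]
  floor 484 112.1 1.16
hung 122 [[-3.4, 106.9, 182.8], [-0.3, 121.3, 193.2], [2.7, 137.7, 212.1]]
  floor 409 113.2 0.23
tray 124 [[-3.5, -137.4, 182.4], [-0.1, -121.7, 193.3], [3.9, -106.9, 212.6]]
  floor 331 113.0 -0.53
```

View pics/t23.png

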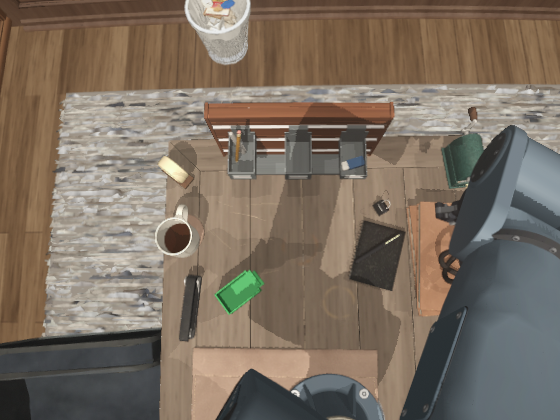

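View pics/t23c.png

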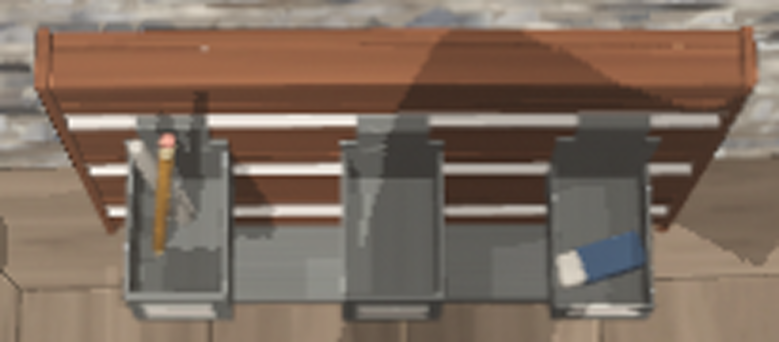

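The top view shows the bin at (298,155), hung in line with its neighbours and in the same groove. Every other thing is where it was and the gripper is clear, so I'm handing in.

Run:
```python
from h import *
o=bot.observe(); print(o['t'],o['force'].round(2)); print(bot.sign_off())
```

```text
20.6 [ 0.02  0.64 -0.16]
the job is handed in; nothing more can be done
None
```

The loose steel bin now hangs in the top groove in the middle of the gap, past the keeper, and I handed the job in at 20.6 s of the 48 s. No verdict was reported.

**How it went**
- I gripped the bin by its sides and tilted it to about 46.5° front-up by pushing its toe bead against the rail face.
- I slid the tongue into the top groove, swung the bin down to about 12° and let go.
- I pressed the front rim down with the closed fingers until the bead passed the roller, gave the front one light level push of about 10 N, and backed away.

**Last checks (wrist and top cameras)**

| Check | Measured | Limit |
|---|---|---|
| Bin middle from gap middle | about 0.5 mm | 20 mm |
| Square to the rail | about 0.01 rad | 0.07 rad |
| Upright | about 1.1° (0.02 rad) front-down | 0.06 rad |
| Tongue top, height above the desk | about 210 mm | 206.5–214 mm |
| Tongue top, behind the rail face | about 6.5 mm | 5.5–14 mm |

- **Tongue:** the tongue figures are worked out from the visible floor and front rim, because the rail hides the tongue.
- **Keeper:** I could not see the roller directly. The bead works out to sit at about the position where it clears the dropped roller.
- **Other things:** by eye in the top view, the other things on the desk and the green look-alike are where they started. The gripper touches nothing.

**What disagreed**
- After release the bin rested at about 6.6° front-up, not the stated 8–9°.
- The finished bin is not perfectly flush. Its front stands about 1.5 mm further out than the hung bin's, and the level push made little difference. I take this as the tongue's play behind the lip.

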